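# Reset a lab bench tile: clear, space and press

## Robot

A 6-joint arm with a two-finger parallel gripper is mounted at the origin on the work surface. World frame = base frame: x ahead of the robot, y to its left, z up, the work surface at z = 0. Lengths are in mm, angles in rad, forces in N, time in s.
With the tool pointing down it reaches from about 400 to 925 mm from the base axis. Payload 12.5 kg.
Tool frame: the origin (TCP) lies on the centre line of the jaws, within the pads' length; the fingertips stand 14 mm ahead of it and the grasp point (between the pads) lies 5 mm behind it; z points along the fingers, y is the direction in which the jaws open and shut (so a half turn about z gives the same grasp; the last joint's range is limited). The gripper opens to 95 mm and grips with 3 to 60 N. Pads are 20 mm wide; open, the fingers measure 119 mm over their backs; the gripper's body (75 mm by 180 mm) begins 59 mm behind the grasp point.
Start: joints at [-1.329, 0.491, 1.559, -0, 1.092, -0.106], TCP at [213.043, -587.59, 194.161] pointing down, gripper open.
Joint ranges: [-3.1, 3.1], [-0.84, 2.19], [0.05, 2.79], [-1.13, 4.28], [0.06, 2.93], [-2.69, 2.69]. Speed limits (rad/s): [2.22, 2.22, 2.79, 3.14, 3.14, 3.14].

## Interface

Orientations are given as a 3x3 rotation matrix whose columns are the frame's x, y, z axes.
In Python, from rig import ctrl gives the robot as it stands.
- The arm moves only by the tool send_rows, never from a script. Its argument "series" is a list that holds one entry, the list of rows, each a list of 5 numbers: the closure, from -1 (fully open) to 1 (shut), so that 0 is half open, then the shift along the tool's x, y, z in m, then the turn about the tool's z in rad. A call has 1 to 5 rows; each row shifts and turns the commanded pose from where the row before left it, along the tool's axes as they then stand; what a row does not reach is not made up. A row lasts 1/12 s, in which the tool goes at most 41.7 mm and 7.16 degrees, less where a joint would pass 70% of its speed; a pose out of reach is approached as far as the arm can. A call is refused whole if a number of a shift passes 0.0417 or a number of a turn 0.125, either way. A call with a gripper value outside its range is refused whole. The fingers move at their own pace and stop on an object; the grip force is fixed at half the most. Time passes only in rows, so rows that do not move let the fingers close. It gives the time, the measured TCP pose, the force and the opening at its end, in the units of the state.
- ctrl.read_state(): the state, without advancing time (a new reading comes with each control period).
- ctrl.snapshot(name): name is "side" or "top" or "wrist"; returns a dict with "frame" (384x512x3 uint8, red, green, blue), "z_map" (384x512 float32, mm along the optical axis (not along the pixel's ray), 0 where there is no reading), "mtx" (3x3 intrinsics, pixels), "dist" ([k1, k2, p1, p2, k3] as OpenCV has them; the pictures are not rectified), "position" and "attitude" of the camera in the world. Camera axes: x right, y up, looking along -z (the intrinsics and any distortion apply to the point x, -y, -z); pixel columns grow to the right and rows downward; lengths in mm; the calibration is good to about 2 mm. A picture is of the moment at which its call begins.
- ctrl.hand_in(): hands the job in, once; it reports no verdict.
The state is a dict: "t": time; "joint_pos": joint angles; "dq": joint speeds; "joint_efforts": joint torques, N m; "tcp_pos": TCP position; "orientation": TCP orientation; "force": force on the tool from outside, world axes, zero at the start; "moment": the same for the moment, N m; "grip_width": finger opening in mm.
Only numpy, scipy, OpenCV 4.12 (cv2) and the standard library are available. Lean on these libraries where they do the work, as an engineer would, in place of code of your own. Each camera call takes 0.05 s, during which the arm holds its last target.

## Task

With the scraper block held in the gripper, sweep the three mortar chips off the loose middle tile onto the bench, then set the scraper down on the bench. Next stand the spacer, nose down, in whichever joint beside that tile is wide enough for it, fully down and wholly within the joint's length, and let go of it. Finally press the proud tile down flush with the strips using the gripper's own fingertips and finish while still holding it pressed; leave the beaker and the bottle where they are, and do not touch the chips with the gripper.

Things in the scene. Friction and masses are not known exactly. Their poses are not given: they have to be found in the camera images.
- bed: fixed grey concrete slab 130 mm (its x) x 270 mm (its y) x 12 mm on the bench; carries the tile and both strips side by side along its y. Origin: centre of its underside, at bench height; x points roughly away from the robot, y to its left. Yaw varies. The near and far ends (along x) are open, nothing stands there. Joint floors are its top, 12 mm above the bench
- tile (a joint): how far the loose middle tile is pressed down, m: 0 = standing 8 mm proud of the strips (where its springy bedding holds it), 0.008 = flush and at its hard stop. About 4 N starts it moving, about 10 N brings it flush; it springs back when let go. It only moves straight down
- tile_top (a point): centre of the top face of the white middle tile, 130 mm (bed x) x 110 mm (bed y), 24 mm thick, centred on the bed; 44 mm above the bench when proud, 36 mm when flush. Axes as the bed's
- slim_strip: fixed white edging strip, 130 mm (bed x) x 46 mm (bed y) x 24 mm, on the bed 92 mm to one side of the bed's centre along its y (which side varies). Origin: centre of its underside; top 36 mm above the bench. The joint between it and the tile is the wide one: 14 mm wide, 24 mm deep to the flush level, 130 mm long, its centre line 62 mm from the bed's centre
- broad_strip: the same but 60 mm wide, on the other side of the tile, also 92 mm from the bed's centre; the joint between it and the tile is only 7 mm wide, too narrow for the spacer
- chip1: a dull grey lump of old mortar, about 20 x 18 mm and 16 mm tall, flat underneath, 20 g, loose on the tile. Origin: centre of its underside
- chip2: a dull grey lump of old mortar, about 20 x 18 mm and 16 mm tall, flat underneath, 20 g, loose on the tile. Origin: centre of its underside
- chip3: a dull grey lump of old mortar, about 20 x 18 mm and 16 mm tall, flat underneath, 20 g, loose on the tile. Origin: centre of its underside
- scraper: loose scraper block standing upright on the bench: grey foot 30 mm (its x) x 100 mm (its y) x 30 mm tall, and on it a wooden grip 22 mm (x) x 70 mm (y) from 30 to 80 mm height. About 0.22 kg. Origin: centre of its underside; z up along the grip
- spacer: loose white plastic spacer standing upright in the stand: blade 50 mm (its x) x 11 mm (its y) from 0 to 42 mm height with a rounded nose underneath (5.5 mm radius), and a grip head 30 mm (x) x 24 mm (y) from 42 to 80 mm height. About 80 g. Origin: underside of the nose, centred; z up
- stand: fixed black stand, 74 mm (x) x 50 mm (y) x 24 mm tall, with a slot 54 x 14 mm whose floor is 8 mm above the bench; holds the spacer, lengthwise along x. Origin: centre of its underside. The stand and the scraper are on opposite sides of the bed, which way round varies
- beaker: bystander: glass beaker, 72 mm across, 95 mm tall, beside the far end of the bed; leave alone. Origin: centre of its underside
- wash_bottle: bystander: white bottle, 66 mm across, 150 mm tall, beside the far end of the bed; leave alone. Origin: centre of its underside
Things that resemble listed ones, but are neither listed nor needed, are in the scene too. Several things have the shape of the scraper; the one meant has the colours described above.

How it is judged (in metres and radians):
On the way, in this order (a step that is already met when the one before it is completed fails the run):
1. the scraper, held in the gripper, pushes a chip (contact force between the fingers and scraper above 1 N and (contact force between scraper and chip1 above 0.02 N or contact force between scraper and chip2 above 0.02 N or contact force between scraper and chip3 above 0.02 N)).
2. all three chips are off the tile, down on the bench (height (world z) of each of chip1, chip2, chip3 below 0.03 m), for 0.2 s.
3. the scraper is set down on the bench and let go (height (world z) of scraper below 0.02 m and contact force between each of the fingers, the arm and scraper below 0.1 N), for 0.2 s.
4. the spacer stands fully down in the wide joint, let go (z of spacer in the frame of bed between 0.007 and 0.016 m and x of spacer in the frame of bed between -0.042 and 0.042 m and (y of spacer in the frame of bed between 0.058 and 0.066 m or y of spacer in the frame of bed between -0.066 and -0.058 m) and horizontal distance between spacer and slim_strip below 0.06 m and angle between spacer's own z axis and vertical below 0.2 rad and angle between the x axis of spacer and the x axis of bed, either way round below 0.12 rad and contact force between each of the fingers, the arm and spacer below 0.1 N), for 0.2 s.
At the end, for the whole second after the job is handed in: The gripper itself holds the tile within 2 mm of flush, pressing with over 3 N; the spacer, not touched, stands upright (0.2 rad) and parallel (0.12 rad) in the wide joint, within 4 mm of its floor and wholly within its length; the chips and the scraper, let go, lie on the bench (all of step 2 and all of step 3 and all of step 4 and value of joint tile above 0.006 m and contact force between any of the fingers, the arm and tile above 3 N); the arm keeps its last pose, push and grip.
It fails at once if the beaker is moved more than 30 mm or tipped (distance of beaker from where it was at the start of the episode above 0.03 m or angle between beaker's own z axis and vertical above 0.5 rad).
It fails at once if the wash_bottle is moved more than 30 mm or tipped (distance of wash_bottle from where it was at the start of the episode above 0.03 m or angle between wash_bottle's own z axis and vertical above 0.5 rad).
It fails at once if the gripper touches a chip (contact force between any of the fingers, the arm and chip1 above 0.5 N or contact force between any of the fingers, the arm and chip2 above 0.5 N or contact force between any of the fingers, the arm and chip3 above 0.5 N).
It also fails if it takes over 72 s, if anything falls off the work surface, if the arm or the gripper's body presses on something with over 40 N, if the wrist force passes 120 N, or if a joint passes its speed limit or range.

## Working session

There is one attempt and no reset: what is moved stays moved. The work goes in short steps, Python scripts to look and compute and a tool call to move; the robot and the scene stay as the last step left them, time stands still between calls to the robot, and variables do not carry over. Pictures are saved under pics/ and viewed, and the job is handed in when it is done.

Besides the shell and the picture viewer there is one more tool, called after "Request:" in YAML: its name, and indented under it one key for each argument. send_rows: Moves the arm, as the interface text tells. Its arguments: {"type":"object","properties":{"series":{"type":"array","items":{"type":"array","items":{"type":"array","items":{"type":"number"}}}}},"required":["series"]}

```bash
ls; mkdir -p pics
cat > h.py <<'E'
import numpy as np, cv2
from rig import ctrl
def snap(n,f):
    s=ctrl.snapshot(n); cv2.imwrite('pics/'+f+'.png',s['frame'][:,:,::-1]); np.save('pics/'+f+'.npy',s,allow_pickle=True); return s
def load(f): return np.load('pics/'+f+'.npy',allow_pickle=True).item()
def pts(s,uv,plane=None):
    uv=np.array(uv,float).reshape(-1,1,2)
    n=cv2.undistortPoints(uv,np.array(s['mtx']),np.array(s['dist'])).reshape(-1,2)
    R=np.array(s['attitude']);p=np.array(s['position'])
    if R.ndim==1: print('att',R)
    d=np.c_[n[:,0],-n[:,1],-np.ones(len(n))]
    if plane is None:
        z=np.array([s['z_map'][int(round(v)),int(round(u))] for u,v in uv.reshape(-1,2)])
        return (d*z[:,None])@R.T+p
    w=d@R.T
    return p+w*((plane-p[2])/w[:,2])[:,None]
E
python3 - <<'E'
from h import *
for n in ('top','side','wrist'):
    s=snap(n,n+'0'); print(n,s['position'],s['attitude'],s['mtx'],s['dist'])
print(ctrl.read_state())
E
```

```text
pics
top [ 422.90662399   31.19763691 1182.59243764] [[ 0.02745405  0.99460043 -0.10008123]
 [-0.99945134  0.02916713  0.01569372]
 [ 0.01852806  0.09959546  0.99485549]] [[493.03529038   0.         248.38271399]
 [  0.         493.03529038 186.70058378]
 [  0.           0.           1.        ]] [-0.17364256  0.          0.          0.          0.        ]
side [ 397.83421051 -677.7835981   617.45550978] [[ 0.98361058  0.10651688 -0.14547984]
 [-0.18016148  0.61290027 -0.76934719]
 [ 0.00721617  0.7829479   0.62204543]] [[398.46167393   0.         252.6807831 ]
 [  0.         398.46167393 195.66550768]
 [  0.           0.           1.        ]] [-0.13524205  0.          0.          0.          0.        ]
wrist [ 286.02042392 -560.96790145  384.49554963] [[ 0.34060819  0.9037459   0.25928634]
 [-0.94020361  0.32792586  0.09209666]
 [-0.00179472 -0.27515083  0.9613994 ]] [[289.46730203   0.         255.8792673 ]
 [  0.         289.46730203 192.61060954]
 [  0.           0.           1.        ]] [-0.0420267  0.         0.         0.         0.       ]
{'t': 0.15, 'joint_pos': array([-1.32856811e+00,  4.91361087e-01,  1.55927458e+00, -5.98382021e-05,
        1.09172081e+00, -1.05608806e-01]), 'dq': array([ 3.42380662e-04, -2.91619881e-03, -1.32619903e-03,  3.30487933e-03,
       -1.76261403e-04, -5.82460404e-05]), 'joint_efforts': array([ 2.92949742e-03, -6.12896061e+01, -2.58278954e+01,  6.93283626e-02,
        4.72979166e-02, -8.91595482e-05]), 'tcp_pos': array([ 212.99800455, -587.39053511,  193.74529637]), 'orientation': array([[ 9.40102788e-01,  3.40891028e-01, -2.34766854e-04],
       [ 3.40891108e-01, -9.40102506e-01,  7.28786327e-04],
       [ 2.77318131e-05, -7.65163991e-04, -9.99999707e-01]]), 'force': array([ 0.26891141, -0.42326648,  0.84361676]), 'moment': array([-0.01619724, -0.04038925, -0.04451066]), 'grip_width': 95.23014415477708}
```

View pics/top0.png

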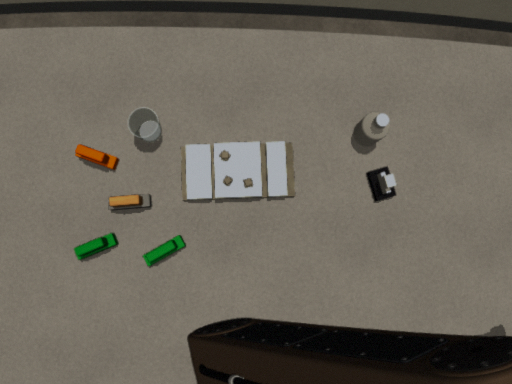

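View pics/side0.png

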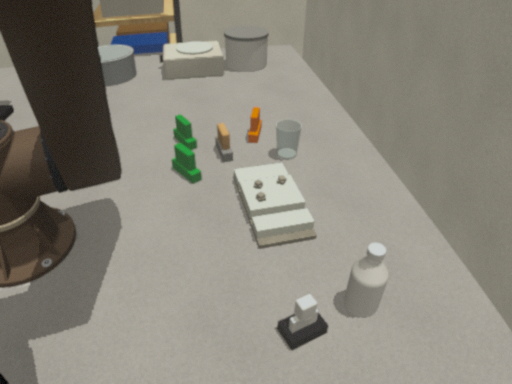

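Run:
```python
import cv2
a=cv2.imread('pics/top0.png')
cv2.imwrite('pics/top0z.png',cv2.resize(a[60:260,130:400],None,fx=2.95,fy=2.95,interpolation=cv2.INTER_CUBIC))
```

```text
(no output)
```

View pics/top0z.png

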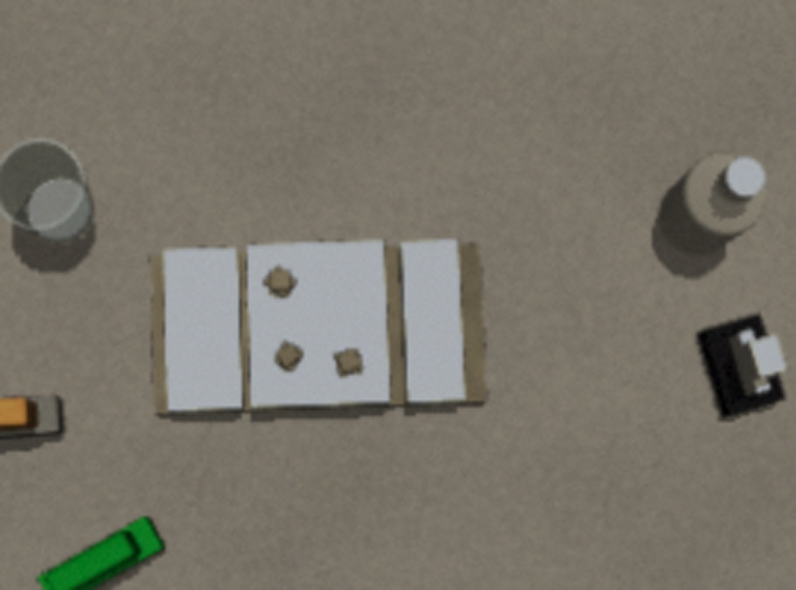

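The top view shows the bed centred near (238,170) px, with the slim strip on its right (world −y). The grey-footed scraper with the wooden grip is at (130,201), and the stand with the spacer is at (383,183). The beaker is at (145,125) and the bottle at (377,126).

```bash
python3 - <<'E'
from h import *
s=load('top0')
z=lambda l:[(130+(u+.5)/2.95-.5,60+(v+.5)/2.95-.5) for u,v in l]
np.set_printoptions(precision=1,suppress=True)
def rep(n,l,h):
    p=pts(s,z(l),h);c=p.mean(0)
    e=((p[0]-p[3])+(p[1]-p[2]))/2; f=((p[0]-p[1])+(p[3]-p[2]))/2
    print(n,c,'len',np.linalg.norm(e),np.linalg.norm(f),'yaw',np.arctan2(e[1],e[0]),np.arctan2(-f[0],f[1]))
rep('tile',[(247,244),(384,240),(390,402),(250,407)],44)
rep('slim',[(402,241),(457,240),(465,401),(407,403)],36)
rep('broad',[(165,248),(237,248),(241,408),(167,411)],36)
rep('bed',[(153,254),(480,243),(485,402),(157,413)],12)
print('chips',pts(s,z([(280,282),(289,356),(349,361)]),58))
# full-image world cloud
v,u=np.mgrid[0:384,0:512]
P=pts(s,np.c_[u.ravel(),v.ravel()]).reshape(384,512,3)
np.save('pics/P.npy',P)
C=s['frame'].astype(int)
def top(name,x0,x1,y0,y1,h0,h1):
    m=np.zeros((384,512),bool);m[y0:y1,x0:x1]=1
    m&=(P[...,2]>h0)&(P[...,2]<h1)
    q=P[m][:,:2].astype(np.float32)
    print(name,len(q),cv2.minAreaRect(q),P[m][:,2].mean())
top('tile',170,310,130,210,41,47)
top('strips L',180,213,130,210,33,39)
top('strips R',264,300,130,210,33,39)
top('grip',100,155,185,215,74,90)
top('foot',100,155,185,215,24,35)
top('head',365,400,165,205,74,90)
top('stand',365,400,165,205,19,30)
top('beaker',120,165,100,145,85,105)
top('bottle',355,395,105,145,50,100)
top('g1',140,190,230,270,74,90)
top('g2',70,120,230,265,74,90)
top('orange',70,125,140,175,74,90)
E
python3 -c "
import cv2
a=cv2.imread('pics/top0.png')
cv2.imwrite('pics/top0s.png',cv2.resize(a[180:225,100:160],None,fx=10,fy=10,interpolation=cv2.INTER_CUBIC))
cv2.imwrite('pics/top0p.png',cv2.resize(a[155:210,360:410],None,fx=10,fy=10,interpolation=cv2.INTER_CUBIC))"
```

```text
tile [578.  40.  44.] len 129.64144624565864 109.5089051170549 yaw 0.05741053522436011 0.06244082370971376
slim [583.4 -51.5  36. ] len 130.01138607730854 45.176189262931125 yaw 0.061059197041265854 0.05730615596048871
broad [572.  131.6  36. ] len 129.62952613326453 58.18317381685739 yaw 0.0571698741115643 0.04919145644712129
bed [578.5  39.2  12. ] len 130.55448111220343 266.63807405559925 yaw 0.057861629636884376 0.06355589618115003
chips [[607.3  70.4  58. ]
 [549.3  61.5  58. ]
 [546.8  14.7  58. ]]
tile 1915 ((578.1271362304688, 47.18016815185547), (130.3561553955078, 225.98060607910156), 3.474693536758423) 43.5209956438515
strips L 1113 ((572.589599609375, 132.15023803710938), (130.0630340576172, 60.36968231201172), 3.7254416942596436) 35.509481851335
strips R 861 ((584.8670654296875, -51.64710998535156), (129.5945587158203, 46.19878387451172), 3.676635265350342) 35.689698118165765
grip 287 ((495.989501953125, 294.5906066894531), (22.234773635864258, 69.38892364501953), 6.601057052612305) 78.51202358312304
foot 190 ((495.8415222167969, 294.9795837402344), (30.1023006439209, 10
[... 249 characters left out ...]
833984, 53.03584289550781), 17.680156707763672) 23.555799733596686
beaker 172 ((672.63671875, 256.8726806640625), (70.32510375976562, 70.62676239013672), 0.029970621690154076) 92.3530521098262
bottle 292 ((680.6204833984375, -270.3321838378906), (65.91163635253906, 60.37359619140625), 38.738685607910156) 83.30362733300508
g1 287 ((383.7352294921875, 206.9072723388672), (22.806760787963867, 68.7127914428711), 32.254432678222656) 78.51625129667318
g2 283 ((388.1561584472656, 371.274658203125), (22.361448287963867, 69.635498046875), 24.848957061767578) 78.29238881663602
orange 271 ((602.3666381835938, 381.6231384277344), (70.6095962524414, 22.32801628112793), 71.1219482421875) 78.51644453651822
```

View pics/top0s.png

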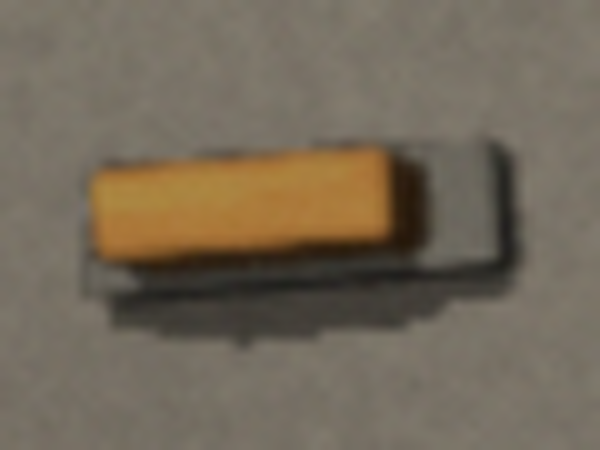

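View pics/top0p.png

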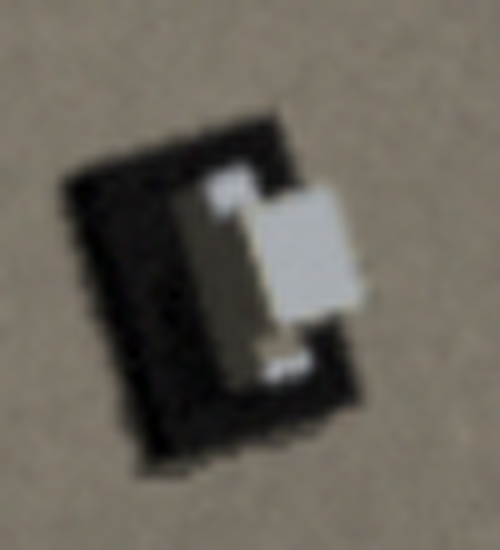

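```bash
cat >> h.py <<'E'
def to(x,y,z,yaw=None):
    st=ctrl.read_state();R=np.array(st['orientation']);p=np.array(st['tcp_pos'])
    y0=np.arctan2(R[1,0],R[0,0]); d=np.array([x,y,z])-p
    print('t',round(st['t'],2),'tcp',p.round(1),'yaw',round(y0,4),'tilt',R[:2,2].round(4),'F',np.round(st['force'],1),'grip',round(st['grip_width'],1))
    print(' shift in tool',(R.T@d).round(1),'turn',None if yaw is None else round(-(yaw-y0),4))
    if yaw is not None:
        c,s=np.cos(yaw),np.sin(yaw); print(' shift after turn',np.round([c*d[0]+s*d[1],s*d[0]-c*d[1],-d[2]],1))
    return st
E
python3 -c "
from h import *
to(420,-250,194)"
```

```text
t 0.15 tcp [ 213.  -587.4  193.7] yaw 0.3479 tilt [-0.0002  0.0007] F [ 0.3 -0.4  0.8] grip 95.2
 shift in tool [ 3.096e+02 -2.466e+02 -1.000e-01] turn None
```

Request:
send_rows:
  series:
    - [[-1, 0.031, -0.0246, 0, 0], [-1, 0.031, -0.0246, 0, 0], [-1, 0.031, -0.0246, 0, 0], [-1, 0.031, -0.0246, 0, 0], [-1, 0.031, -0.0246, 0, 0]]

```text
t: 0.57
tcp_pos: [317.3, -417.4, 194.0]
orientation: [[0.94, 0.34, -0.0], [0.34, -0.94, 0.0], [-0.0, -0.0, -1.0]]
force: [0.9, -0.5, 0.1]
grip_width: 95.0
```

Request:
send_rows:
  series:
    - [[-1, 0.031, -0.0246, 0, 0], [-1, 0.031, -0.0246, 0, 0], [-1, 0.031, -0.0246, 0, 0], [-1, 0.031, -0.0246, 0, 0], [-1, 0.031, -0.0246, 0, 0]]

```text
t: 0.98
tcp_pos: [421.2, -248.8, 194.2]
orientation: [[0.94, 0.341, 0.0], [0.341, -0.94, -0.0], [0.0, 0.0, -1.0]]
force: [0.0, -0.8, 0.3]
grip_width: 94.9
```

Request:
send_rows:
  series:
    - [[-1, 0, 0, 0, -0.122], [-1, 0, 0, 0, -0.122], [-1, 0, 0, 0, -0.122], [-1, 0, 0, 0, -0.122], [-1, 0, 0, 0, -0.122]]

```text
t: 1.4
tcp_pos: [420.6, -250.4, 194.0]
orientation: [[0.57, 0.822, -0.0], [0.822, -0.57, 0.0], [-0.0, -0.0, -1.0]]
force: [-0.6, -0.1, -0.1]
grip_width: 95.0
```

Request:
send_rows:
  series:
    - [[-1, 0, 0, 0, -0.122], [-1, 0, 0, 0, -0.122], [-1, 0, 0, 0, -0.122], [-1, 0, 0, 0, -0.122], [-1, 0, 0, 0, -0.122]]

```text
t: 1.82
tcp_pos: [420.5, -250.6, 194.0]
orientation: [[-0.003, 1.0, -0.0], [1.0, 0.003, 0.0], [0.0, -0.0, -1.0]]
force: [0.2, -0.1, -0.6]
grip_width: 95.4
```

Request:
send_rows:
  series:
    - [[-1, 0, 0, 0, -0.121]]

```text
t: 1.9
tcp_pos: [420.5, -250.6, 194.0]
orientation: [[-0.124, 0.992, -0.0], [0.992, 0.124, 0.0], [0.0, -0.0, -1.0]]
force: [-0.0, 0.5, -0.2]
grip_width: 95.2
```

```bash
python3 -c "
from h import *
to(496,294.8,194,1.689)"
```

```text
t 1.9 tcp [ 420.5 -250.6  194. ] yaw 1.6949 tilt [-0.0003  0.0001] F [-0.   0.5 -0.2] grip 95.2
 shift in tool [5.318e+02 1.424e+02 1.000e-01] turn 0.0059
 shift after turn [532.7 139.2   0. ]
```

Request:
send_rows:
  series:
    - [[-1, 0.038, 0.01, 0, 0.006], [-1, 0.038, 0.01, 0, 0], [-1, 0.038, 0.01, 0, 0], [-1, 0.038, 0.01, 0, 0], [-1, 0.038, 0.01, 0, 0]]

```text
t: 2.32
tcp_pos: [448.6, -54.5, 194.1]
orientation: [[-0.111, 0.994, 0.0], [0.994, 0.111, -0.0], [-0.0, -0.0, -1.0]]
force: [0.8, -0.6, 0.3]
grip_width: 95.2
```

Request:
send_rows:
  series:
    - [[-1, 0.038, 0.01, 0, 0], [-1, 0.038, 0.01, 0, 0], [-1, 0.038, 0.01, 0, 0], [-1, 0.038, 0.01, 0, 0], [-1, 0.038, 0.01, 0, 0]]

```text
t: 2.73
tcp_pos: [477.1, 140.2, 194.1]
orientation: [[-0.112, 0.994, -0.0], [0.994, 0.112, -0.0], [-0.0, -0.0, -1.0]]
force: [0.5, -0.7, 0.3]
grip_width: 94.9
```

Run:
```python
from h import *
to(496,294.8,194,1.689)
s=snap('wrist','w1')
```

```text
t 2.73 tcp [477.1 140.2 194.1] yaw 1.6829 tilt [-0.     -0.0001] F [ 0.5 -0.7  0.3] grip 94.9
 shift in tool [1.515e+02 3.610e+01 1.000e-01] turn -0.0061
 shift after turn [1.513e+02 3.700e+01 1.000e-01]
```

View pics/w1.png

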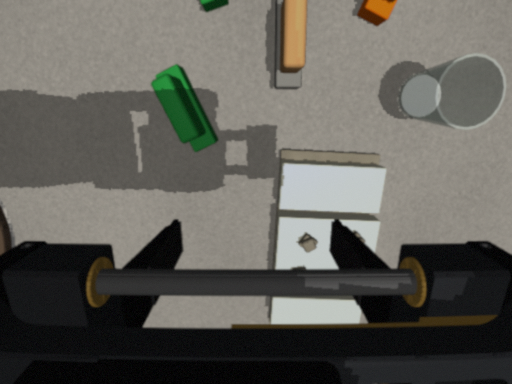

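The wrist view shows the scraper's wooden grip at (294,35), the bed ahead at (325,200), and the beaker at (470,90). I'll carry on to the scraper.

Request:
send_rows:
  series:
    - [[-1, 0.0375, 0.009, 0, -0.006], [-1, 0.0375, 0.009, 0, 0], [-1, 0.0375, 0.009, 0, 0], [-1, 0.0375, 0.009, 0, 0], [-1, 0, 0, 0, 0]]

```text
t: 3.2
tcp_pos: [495.8, 296.5, 193.7]
orientation: [[-0.121, 0.993, 0.001], [0.993, 0.121, 0.001], [0.001, 0.001, -1.0]]
force: [-0.1, -0.9, -1.0]
grip_width: 95.2
```

Run:
```python
from h import *
to(496,294.8,53,1.689)
s=snap('wrist','w2')
v,u=np.mgrid[0:384,0:512]
P=pts(s,np.c_[u.ravel(),v.ravel()]).reshape(384,512,3)
m=(abs(P[...,0]-496)<50)&(abs(P[...,1]-295)<60)
for a,b in((70,90),(24,35)):
    q=P[m&(P[...,2]>a)&(P[...,2]<b)]; print(len(q),cv2.minAreaRect(q[:,:2].astype(np.float32)),q[:,2].mean())
```

```text
t 3.2 tcp [495.8 296.5 193.7] yaw 1.6922 tilt [0.0005 0.0012] F [-0.1 -0.9 -1. ] grip 95.2
 shift in tool [-1.800e+00 -1.000e-01  1.407e+02] turn 0.0032
 shift after turn [ -1.7  -0.  140.7]
1250 ((496.73193359375, 297.4267883300781), (21.624868392944336, 70.40396118164062), 6.444697380065918) 79.58526423591753
584 ((496.71661376953125, 297.9432373046875), (29.55591583251953, 99.63912963867188), 6.375453948974609) 29.810121350368277
```

View pics/w2.png

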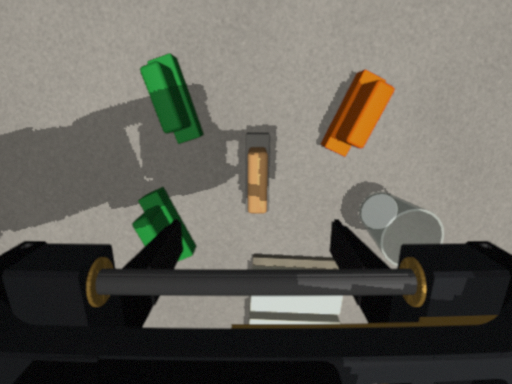

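Request:
send_rows:
  series:
    - [[-1, 0, 0, 0.03, 0], [-1, 0, 0, 0.035, 0], [-1, 0, 0, 0.035, 0], [-1, 0, 0, 0.03, 0], [-1, 0, 0, 0.0107, 0]]

```text
t: 3.67
tcp_pos: [493.9, 289.5, 49.8]
orientation: [[-0.117, 0.993, -0.005], [0.993, 0.117, -0.002], [-0.002, -0.005, -1.0]]
force: [-0.9, -1.0, 0.1]
grip_width: 95.3
```

Request:
send_rows:
  series:
    - [[1, 0, 0, 0, 0], [1, 0, 0, 0, 0], [1, 0, 0, 0, 0], [1, 0, 0, 0, 0], [1, 0, 0, 0, 0]]

```text
t: 4.08
tcp_pos: [496.3, 291.6, 54.9]
orientation: [[-0.118, 0.993, 0.002], [0.993, 0.118, 0.001], [0.001, 0.002, -1.0]]
force: [-0.6, -0.2, 0.0]
grip_width: 67.2
```

Request:
send_rows:
  series:
    - [[1, 0, 0, 0, 0], [1, 0, 0, 0, 0], [1, 0, 0, 0, 0], [1, 0, 0, 0, 0]]

```text
t: 4.42
tcp_pos: [495.6, 291.3, 53.5]
orientation: [[-0.118, 0.993, 0.0], [0.993, 0.118, -0.0], [-0.0, 0.0, -1.0]]
force: [-0.1, 0.7, -0.1]
grip_width: 40.4
```

Request:
send_rows:
  series:
    - [[1, 0, 0, 0, 0], [1, 0, 0, 0, 0], [1, 0, 0, 0, 0], [1, 0, 0, 0, 0], [1, 0, 0, 0, 0]]

```text
t: 4.83
tcp_pos: [495.7, 291.3, 53.3]
orientation: [[-0.118, 0.993, 0.0], [0.993, 0.118, -0.0], [-0.0, 0.0, -1.0]]
force: [-0.3, -0.0, 0.3]
grip_width: 21.4
```

Request:
send_rows:
  series:
    - [[1, 0, 0, 0, 0], [1, 0, 0, 0, 0], [1, 0, 0, 0, 0]]

```text
t: 5.08
tcp_pos: [495.7, 291.3, 53.4]
orientation: [[-0.118, 0.993, 0.0], [0.993, 0.118, -0.0], [-0.0, 0.0, -1.0]]
force: [0.4, 1.0, 0.3]
grip_width: 21.6
```

Request:
send_rows:
  series:
    - [[1, 0, 0, -0.02, 0], [1, 0, 0, -0.03, 0], [1, 0, 0, -0.03, 0], [1, 0, 0, 0, 0.056], [1, 0, 0, 0, 0]]

```text
t: 5.5
tcp_pos: [496.0, 291.5, 134.8]
orientation: [[-0.06, 0.998, 0.002], [0.998, 0.06, 0.001], [0.001, 0.002, -1.0]]
force: [-0.7, 0.6, -2.4]
grip_width: 21.5
```

```bash
python3 -c "
from h import *
to(644.3,41.1,133,1.633)"
```

```text
t 5.5 tcp [496.  291.5 134.8] yaw 1.6304 tilt [0.0023 0.0009] F [-0.7  0.6 -2.4] grip 21.5
 shift in tool [-258.8  133.1    1.9] turn -0.0026
 shift after turn [-259.1  132.5    1.8]
```

Request:
send_rows:
  series:
    - [[1, -0.0325, 0.0166, 0, 0], [1, -0.0325, 0.0166, 0, 0], [1, -0.0325, 0.0166, 0, 0], [1, -0.0325, 0.0166, 0, 0], [1, -0.0325, 0.0166, 0, 0]]

```text
t: 5.92
tcp_pos: [588.4, 132.6, 132.1]
orientation: [[-0.064, 0.998, -0.002], [0.998, 0.064, -0.0], [-0.0, -0.002, -1.0]]
force: [0.8, 1.0, -2.1]
grip_width: 21.7
```

Request:
send_rows:
  series:
    - [[1, -0.0325, 0.0166, 0, 0], [1, -0.0325, 0.0166, 0, 0], [1, -0.0325, 0.0166, 0, 0], [1, 0, 0, 0, 0], [1, 0, 0, 0, 0]]

```text
t: 6.33
tcp_pos: [644.1, 38.2, 131.6]
orientation: [[-0.06, 0.998, -0.003], [0.998, 0.06, 0.0], [0.0, -0.003, -1.0]]
force: [-0.8, 0.5, -2.4]
grip_width: 21.6
```

```bash
python3 -c "
from h import *
to(644.3,41.1,99,1.633)
snap('top','t2');snap('side','s2')"
```

```text
t 6.33 tcp [644.1  38.2 131.6] yaw 1.6312 tilt [-0.0028  0.    ] F [-0.8  0.5 -2.4] grip 21.6
 shift in tool [ 2.9  0.5 32.6] turn -0.0018
 shift after turn [ 2.9  0.4 32.6]
```

View pics/s2.png

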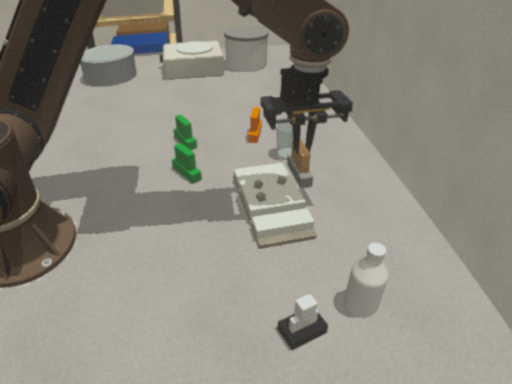

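The side view shows the scraper held at (302,172), beyond the tile's far end. The chips at (258,184), (261,196) and (281,180) are undisturbed. I'll lower it now.

Request:
send_rows:
  series:
    - [[1, 0.001, 0, 0.015, 0], [1, 0.001, 0, 0.013, 0], [1, 0.001, 0, 0, 0], [1, 0, 0, 0, 0], [1, 0, 0, 0, 0]]

```text
t: 6.85
tcp_pos: [644.1, 43.9, 106.0]
orientation: [[-0.063, 0.998, 0.0], [0.998, 0.063, -0.0], [-0.0, 0.0, -1.0]]
force: [-0.0, -0.2, -2.0]
grip_width: 21.4
```

```bash
python3 -c "
from h import *
to(644.3,41.1,98.5,1.633)"
```

```text
t 6.85 tcp [644.1  43.9 106. ] yaw 1.6341 tilt [ 0.0004 -0.0001] F [-0.  -0.2 -2. ] grip 21.4
 shift in tool [-2.8  0.   7.5] turn 0.0011
 shift after turn [-2.8  0.   7.5]
```

Request:
send_rows:
  series:
    - [[1, -0.001, 0, 0.005, 0], [1, -0.001, 0, 0.0024, 0], [1, 0, 0, 0, 0], [1, 0, 0, 0, 0]]

```text
t: 7.18
tcp_pos: [644.2, 40.9, 98.0]
orientation: [[-0.062, 0.998, -0.0], [0.998, 0.062, -0.0], [-0.0, -0.0, -1.0]]
force: [0.2, 0.3, -2.4]
grip_width: 21.6
```

Request:
send_rows:
  series:
    - [[1, 0, -0.006, 0, 0], [1, 0, -0.011, 0, 0], [1, 0, -0.011, 0, 0], [1, 0, -0.011, 0, 0], [1, 0, -0.011, 0, 0]]

```text
t: 7.6
tcp_pos: [593.5, 37.9, 98.2]
orientation: [[-0.062, 0.998, 0.0], [0.998, 0.062, -0.0], [-0.0, 0.0, -1.0]]
force: [0.2, -0.0, -2.3]
grip_width: 21.6
```

Request:
send_rows:
  series:
    - [[1, 0, -0.011, 0, 0], [1, 0, -0.011, 0, 0], [1, 0, -0.011, 0, 0], [1, 0, -0.011, 0, 0], [1, 0, -0.011, 0, 0]]

```text
t: 8.02
tcp_pos: [538.6, 34.5, 98.3]
orientation: [[-0.062, 0.998, 0.001], [0.998, 0.062, -0.0], [-0.0, 0.001, -1.0]]
force: [-0.3, 0.8, -1.8]
grip_width: 21.4
```

```bash
python3 -c "
from h import *
to(644.3,41.1,98.5,1.633)
snap('side','s3')"
```

```text
t 8.02 tcp [538.6  34.5  98.3] yaw 1.6327 tilt [ 0.0006 -0.0001] F [-0.3  0.8 -1.8] grip 21.4
 shift in tool [ 1.000e-01  1.059e+02 -1.000e-01] turn -0.0003
 shift after turn [  0.  105.9  -0.2]
```

View pics/s3.png

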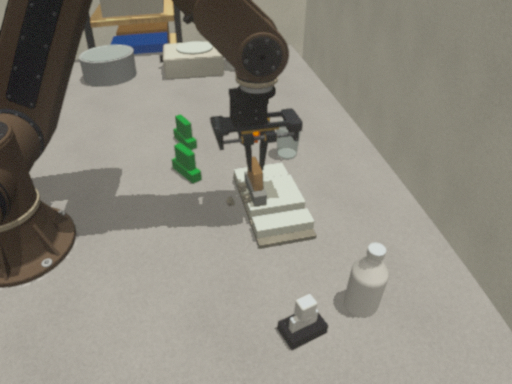

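The side view shows the scraper at mid-tile (257,180) and a chip coming off the near end at (230,199). I'll keep sweeping.

Request:
send_rows:
  series:
    - [[1, 0, -0.011, 0, 0], [1, 0, -0.011, 0, 0], [1, 0, -0.011, 0, 0], [1, 0, -0.011, 0, 0], [1, 0, -0.011, 0, 0]]

```text
t: 8.48
tcp_pos: [484.2, 31.1, 98.3]
orientation: [[-0.062, 0.998, 0.001], [0.998, 0.062, -0.0], [-0.0, 0.001, -1.0]]
force: [0.0, 0.4, -1.9]
grip_width: 21.5
```

Request:
send_rows:
  series:
    - [[1, 0, -0.004, -0.01, 0], [1, 0, 0, -0.02, 0], [1, 0, 0, -0.02, 0], [1, 0, 0, 0, 0]]

```text
t: 8.82
tcp_pos: [482.4, 30.8, 151.8]
orientation: [[-0.062, 0.998, 0.006], [0.998, 0.062, -0.0], [-0.001, 0.006, -1.0]]
force: [0.2, -0.2, -1.8]
grip_width: 22.0
```

```bash
python3 -c "
from h import *
to(644.3,41.1,98.5,1.633)
snap('side','s4');snap('top','t4')"
```

```text
t 8.82 tcp [482.4  30.8 151.8] yaw 1.6328 tilt [ 0.006  -0.0005] F [ 0.2 -0.2 -1.8] grip 22.0
 shift in tool [  0.3 161.9  54.3] turn -0.0002
 shift after turn [  0.2 162.2  53.3]
```

View pics/s4.png

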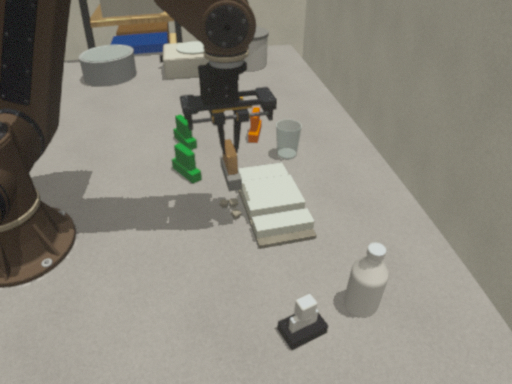

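View pics/t4.png

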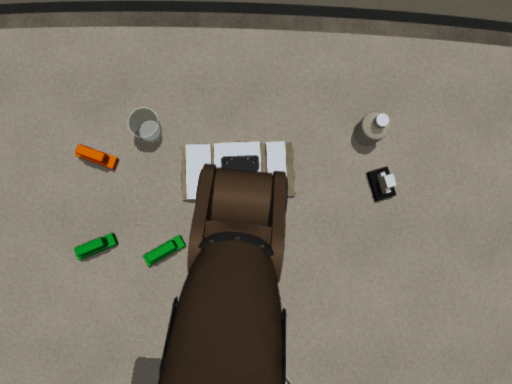

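```bash
python3 -c "
from h import *
a=cv2.imread('pics/s4.png');cv2.imwrite('pics/s4z.png',cv2.resize(a[150:250,190:320],None,fx=6,fy=6,interpolation=cv2.INTER_CUBIC))
s=load('s4');print(pts(s,[(224,203),(234,202),(235,212)]).round(0))
to(496,291.4,133,1.683)"
```

```text
[[467.  53.  14.]
 [491.  52.  14.]
 [487.  14.  16.]]
t 8.92 tcp [481.1  30.9 148.8] yaw 1.6328 tilt [ 0.0023 -0.0003] F [-0.8 -0.2 -2.3] grip 21.4
 shift in tool [259.1  31.   15.8] turn -0.0502
 shift after turn [257.2  44.   15.8]
```

View pics/s4z.png

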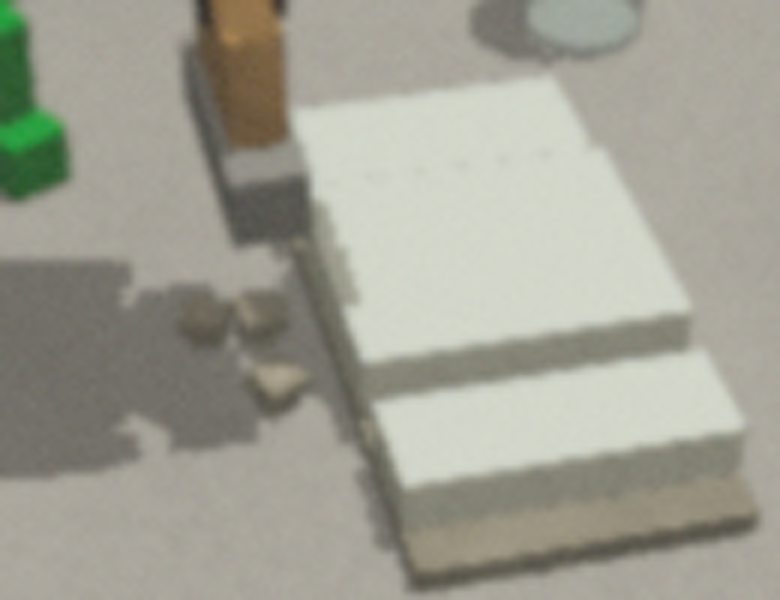

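The enlarged view shows all three chips on the bench off the near end (world about (467,53), (491,52) and (487,14)), and the tile is clear. Next I put the scraper back where it stood.

Request:
send_rows:
  series:
    - [[1, 0.0325, 0.0039, 0, 0], [1, 0.0325, 0.0039, 0, 0], [1, 0.0325, 0.0039, 0, 0], [1, 0.0325, 0.0039, 0, 0], [1, 0.0325, 0.0039, 0, 0]]

```text
t: 9.33
tcp_pos: [489.5, 195.8, 147.0]
orientation: [[-0.062, 0.998, -0.001], [0.998, 0.062, -0.0], [-0.0, -0.001, -1.0]]
force: [0.9, -0.4, -1.6]
grip_width: 21.5
```

Request:
send_rows:
  series:
    - [[1, 0.0325, 0.0039, 0.01, 0], [1, 0.0325, 0.0039, 0.025, 0], [1, 0.0315, 0.0039, 0.025, 0], [1, 0, 0, 0.02, 0], [1, 0, 0, 0, 0]]

```text
t: 9.75
tcp_pos: [493.1, 291.7, 63.2]
orientation: [[-0.064, 0.998, -0.007], [0.998, 0.064, -0.003], [-0.003, -0.007, -1.0]]
force: [-2.1, -1.0, -1.8]
grip_width: 21.5
```

```bash
python3 -c "
from h import *
to(496,291.4,53.6,1.683)"
```

```text
t 9.75 tcp [493.1 291.7  63.2] yaw 1.6352 tilt [-0.0069 -0.0032] F [-2.1 -1.  -1.8] grip 21.5
 shift in tool [-0.5  2.9  9.6] turn -0.0478
 shift after turn [-0.7  2.8  9.6]
```

Request:
send_rows:
  series:
    - [[1, 0, 0, 0, 0], [1, 0, 0, 0, 0]]

```text
t: 9.92
tcp_pos: [495.9, 290.7, 68.5]
orientation: [[-0.061, 0.998, -0.0], [0.998, 0.061, -0.0], [-0.0, -0.0, -1.0]]
force: [-0.4, -0.0, -1.5]
grip_width: 21.5
```

Request:
send_rows:
  series:
    - [[1, 0, 0, 0.01, 0], [1, 0, 0, 0.005, 0], [1, 0, 0, 0, 0], [1, 0, 0, 0, 0]]

```text
t: 10.25
tcp_pos: [496.0, 290.9, 53.2]
orientation: [[-0.061, 0.998, 0.001], [0.998, 0.061, 0.0], [0.0, 0.001, -1.0]]
force: [0.8, -0.4, -0.7]
grip_width: 21.4
```

Request:
send_rows:
  series:
    - [[-1, 0, 0, 0, 0], [-1, 0, 0, 0, 0], [-1, 0, 0, 0, 0], [-1, 0, 0, 0, 0], [-1, 0, 0, 0, 0]]

```text
t: 10.67
tcp_pos: [495.6, 291.3, 53.1]
orientation: [[-0.062, 0.998, 0.0], [0.998, 0.062, -0.0], [-0.0, 0.0, -1.0]]
force: [-0.7, 0.3, -0.4]
grip_width: 49.6
```

Request:
send_rows:
  series:
    - [[-1, 0, 0, 0, 0], [-1, 0, 0, -0.03, 0], [-1, 0, 0, -0.04, 0], [-1, 0, 0, -0.035, 0], [-1, 0, 0, -0.035, 0]]

```text
t: 11.08
tcp_pos: [495.3, 291.3, 194.8]
orientation: [[-0.062, 0.998, -0.0], [0.998, 0.062, -0.0], [-0.0, -0.0, -1.0]]
force: [0.9, 0.4, -0.6]
grip_width: 83.0
```

```bash
python3 -c "
from h import *
to(558,-280,194,0.29)
snap('side','s5');snap('top','t5')"
```

```text
t 11.08 tcp [495.3 291.3 194.8] yaw 1.6329 tilt [-0.0001 -0.0001] F [ 0.9  0.4 -0.6] grip 83.0
 shift in tool [-574.1   27.1    0.8] turn 1.3429
 shift after turn [-103.3  565.3    0.8]
```

View pics/s5.png

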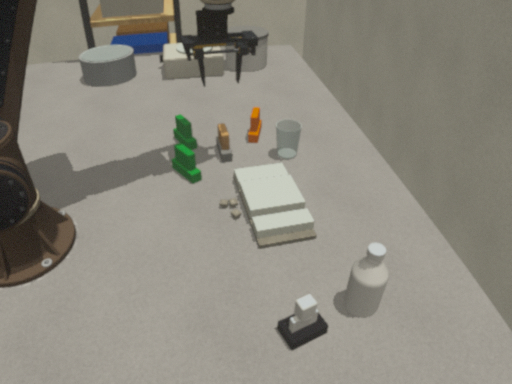

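The side view shows the scraper standing upright on the bench at (224,142), with the chips on the bench at (224–236,203–213). Moving to the spacer.

Request:
send_rows:
  series:
    - [[-1, -0.041, 0.002, 0, 0], [-1, -0.041, 0.002, 0, 0], [-1, -0.041, 0.002, 0, 0], [-1, -0.041, 0.002, 0, 0], [-1, -0.041, 0.002, 0, 0]]

```text
t: 11.6
tcp_pos: [517.9, 85.6, 192.6]
orientation: [[-0.063, 0.998, -0.0], [0.998, 0.063, -0.0], [-0.0, -0.0, -1.0]]
force: [0.6, 0.3, 1.0]
grip_width: 95.3
```

Request:
send_rows:
  series:
    - [[-1, -0.041, 0.002, 0, 0], [-1, -0.041, 0.002, 0, 0], [-1, -0.041, 0.002, 0, 0], [-1, -0.041, 0.002, 0, 0], [-1, -0.041, 0.002, 0, 0]]

```text
t: 12.02
tcp_pos: [540.6, -118.6, 192.6]
orientation: [[-0.062, 0.998, -0.0], [0.998, 0.062, 0.0], [0.0, -0.0, -1.0]]
force: [0.8, 0.3, -0.4]
grip_width: 95.2
```

Request:
send_rows:
  series:
    - [[-1, -0.041, 0.002, 0, 0], [-1, -0.041, 0.002, 0, 0], [-1, -0.041, 0.002, 0, 0], [-1, -0.041, 0.002, 0, 0], [-1, 0, 0, 0, 0.122]]

```text
t: 12.43
tcp_pos: [559.1, -286.2, 191.8]
orientation: [[0.059, 0.998, 0.0], [0.998, -0.059, -0.001], [-0.001, 0.0, -1.0]]
force: [-0.2, 0.3, 0.3]
grip_width: 95.2
```

Request:
send_rows:
  series:
    - [[-1, 0, 0, 0, 0.122], [-1, 0, 0, 0, 0.122], [-1, 0, 0, 0, 0.122], [-1, 0, 0, 0, 0.122], [-1, 0, 0, 0, 0.122]]

```text
t: 12.85
tcp_pos: [558.9, -279.7, 192.2]
orientation: [[0.626, 0.78, -0.001], [0.78, -0.626, 0.0], [-0.0, -0.001, -1.0]]
force: [-0.3, 0.1, -0.4]
grip_width: 95.2
```

Request:
send_rows:
  series:
    - [[-1, 0, 0, 0, 0.122], [-1, 0, 0, 0, 0.122], [-1, 0, 0, 0, 0.122], [-1, 0, 0, 0, 0.122], [-1, 0, 0, 0, 0.122]]

```text
t: 13.27
tcp_pos: [558.9, -279.7, 192.3]
orientation: [[0.96, 0.281, -0.001], [0.281, -0.96, 0.0], [-0.001, -0.001, -1.0]]
force: [-0.2, 0.4, -0.3]
grip_width: 94.8
```

Run:
```python
from h import *
to(558,-308,194,0.29)
s=snap('wrist','w6')
v,u=np.mgrid[0:384,0:512]
P=pts(s,np.c_[u.ravel(),v.ravel()]).reshape(384,512,3)
m=(abs(P[...,0]-558)<60)&(abs(P[...,1]+308)<60)
for a,b in((78,95),(44,60),(18,32)):
    q=P[m&(P[...,2]>a)&(P[...,2]<b)]; print(len(q),q[:,2].mean() if len(q) else '',cv2.minAreaRect(q[:,:2].astype(np.float32)) if len(q)>5 else '')
```

```text
t 13.27 tcp [ 558.9 -279.7  192.3] yaw 0.2848 tilt [-0.0008  0.0004] F [-0.2  0.4 -0.3] grip 94.8
 shift in tool [-8.9 26.9 -1.7] turn -0.0052
 shift after turn [-9.  26.9 -1.7]
622 87.53861892799002 ((560.0336303710938, -306.8832092285156), (29.45699691772461, 23.609407424926758), 17.13958740234375)
117 51.368537032703216 ((577.8283081054688, -300.47991943359375), (11.343088150024414, 22.197811126708984), 19.834121704101562)
1344 24.09991170673088 ((559.9274291992188, -306.5633544921875), (74.47372436523438, 49.85642623901367), 18.065397262573242)
```

View pics/w6.png

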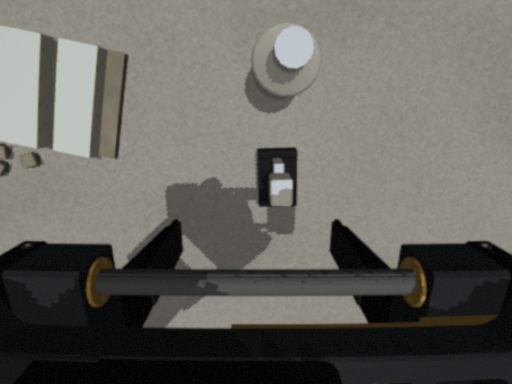

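The wrist view shows the stand at (277,178) with the spacer head at (281,188), and the bottle well clear at (287,60). Aligning over the spacer.

Request:
send_rows:
  series:
    - [[-1, 0, 0, 0, -0.02], [-1, -0.004, 0.013, 0, 0], [-1, -0.0035, 0.013, 0, 0], [-1, 0, 0, 0, 0], [-1, 0, 0, 0, 0]]

```text
t: 13.73
tcp_pos: [559.7, -308.1, 192.7]
orientation: [[0.952, 0.306, -0.0], [0.306, -0.952, 0.0], [-0.0, -0.0, -1.0]]
force: [0.6, 0.5, 0.9]
grip_width: 94.9
```

Run:
```python
from h import *
to(559.5,-307.3,63,0.305)
s=snap('wrist','w7')
v,u=np.mgrid[0:384,0:512]
P=pts(s,np.c_[u.ravel(),v.ravel()]).reshape(384,512,3)
m=(abs(P[...,0]-558)<60)&(abs(P[...,1]+308)<60)
for a,b in((82,95),(18,32)):
    q=P[m&(P[...,2]>a)&(P[...,2]<b)]; print(len(q),q[:,2].mean() if len(q) else '',cv2.minAreaRect(q[:,:2].astype(np.float32)) if len(q)>5 else '')
```

```text
t 13.73 tcp [ 559.7 -308.1  192.7] yaw 0.3105 tilt [-0.0002  0.0001] F [0.6 0.5 0.9] grip 94.9
 shift in tool [ 1.000e-01 -8.000e-01  1.297e+02] turn 0.0055
 shift after turn [  0.   -0.8 129.7]
631 87.82777343357441 ((559.5720825195312, -306.70538330078125), (30.129955291748047, 23.64363670349121), 18.05360984802246)
1362 24.142554617323462 ((560.3896484375, -306.5015563964844), (73.47681427001953, 50.084068298339844), 17.81734275817871)
```

Request:
send_rows:
  series:
    - [[-1, 0, -0.001, 0.02, 0], [-1, 0, 0, 0.022, 0], [-1, 0, 0, 0.022, 0], [-1, 0, 0, 0.022, 0], [-1, 0, 0, 0.022, 0]]

```text
t: 14.2
tcp_pos: [559.6, -305.6, 84.2]
orientation: [[0.952, 0.307, 0.0], [0.307, -0.952, -0.0], [0.0, 0.0, -1.0]]
force: [-0.1, 0.1, -0.1]
grip_width: 94.7
```

Request:
send_rows:
  series:
    - [[-1, 0, 0, 0.015, 0], [-1, 0, 0, 0.006, 0], [-1, 0, 0, 0, 0], [-1, 0, 0, 0, 0]]

```text
t: 14.53
tcp_pos: [559.9, -306.0, 64.6]
orientation: [[0.952, 0.306, 0.0], [0.306, -0.952, -0.0], [0.0, 0.0, -1.0]]
force: [0.6, 0.2, 0.2]
grip_width: 95.2
```

Run:
```python
from h import *
to(559.6,-306.8,63,0.311)
```

```text
t 14.53 tcp [ 559.9 -306.    64.6] yaw 0.3112 tilt [ 0.0003 -0.0003] F [0.6 0.2 0.2] grip 95.2
 shift in tool [-0.5  0.7  1.6] turn 0.0002
 shift after turn [-0.5  0.7  1.6]
```

Now close on the head.

Request:
send_rows:
  series:
    - [[1, 0, 0.0005, 0, 0], [1, 0, 0, 0, 0], [1, 0, 0, 0, 0], [1, 0, 0, 0, 0], [1, 0, 0, 0, 0]]

```text
t: 14.95
tcp_pos: [559.9, -306.5, 64.5]
orientation: [[0.952, 0.306, 0.001], [0.306, -0.952, -0.0], [0.0, 0.001, -1.0]]
force: [0.1, 0.4, 0.1]
grip_width: 67.4
```

Request:
send_rows:
  series:
    - [[1, 0, 0, 0, 0], [1, 0, 0, 0, 0], [1, 0, 0, 0, 0], [1, 0, 0, 0, 0], [1, 0, 0, 0, 0]]

```text
t: 15.37
tcp_pos: [559.8, -306.4, 64.0]
orientation: [[0.952, 0.306, -0.0], [0.306, -0.952, -0.0], [-0.0, 0.0, -1.0]]
force: [-0.6, 0.3, 0.2]
grip_width: 33.9
```

Request:
send_rows:
  series:
    - [[1, 0, 0, 0, 0], [1, 0, 0, 0, 0], [1, 0, 0, 0, 0], [1, 0, 0, 0, 0], [1, 0, 0, 0, 0]]

```text
t: 15.78
tcp_pos: [559.8, -306.4, 64.0]
orientation: [[0.952, 0.306, 0.0], [0.306, -0.952, -0.0], [-0.0, 0.0, -1.0]]
force: [0.3, 0.1, -0.5]
grip_width: 23.3
```

Run:
```python
from h import *
to(559.6,-306.8,63,0.311)
```

```text
t 15.78 tcp [ 559.8 -306.4   64. ] yaw 0.3108 tilt [ 0.     -0.0001] F [ 0.3  0.1 -0.5] grip 23.3
 shift in tool [-0.3  0.3  1. ] turn -0.0002
 shift after turn [-0.3  0.3  1. ]
```

Spacer is gripped. Lift it and carry it to a point short of the joint for a closer look.

Request:
send_rows:
  series:
    - [[1, 0, 0, -0.015, 0], [1, 0, 0, -0.025, 0], [1, 0, 0, -0.03, 0], [1, 0, 0, -0.03, 0], [1, 0, 0, 0, 0.083]]

```text
t: 16.2
tcp_pos: [561.6, -307.5, 169.9]
orientation: [[0.974, 0.227, 0.007], [0.227, -0.974, -0.005], [0.005, 0.006, -1.0]]
force: [-0.7, -0.2, -0.4]
grip_width: 22.9
```

Request:
send_rows:
  series:
    - [[1, 0, 0, 0, 0.083], [1, 0, 0, 0, 0.083], [1, 0, 0, 0, 0]]

```text
t: 16.45
tcp_pos: [559.7, -306.3, 164.1]
orientation: [[0.998, 0.058, 0.0], [0.058, -0.998, -0.0], [0.0, 0.0, -1.0]]
force: [-0.7, -0.1, 0.3]
grip_width: 23.7
```

Run:
```python
from h import *
to(525,-25,164,0.062)
```

```text
t 16.45 tcp [ 559.7 -306.3  164.1] yaw 0.058 tilt [ 0.0001 -0.0001] F [-0.7 -0.1  0.3] grip 23.7
 shift in tool [-1.830e+01 -2.829e+02  1.000e-01] turn -0.004
 shift after turn [-1.720e+01 -2.829e+02  1.000e-01]
```

Request:
send_rows:
  series:
    - [[1, -0.002, -0.025, 0, -0.004], [1, -0.002, -0.035, 0, 0], [1, -0.002, -0.035, 0, 0], [1, -0.002, -0.035, 0, 0], [1, -0.002, -0.035, 0, 0]]

```text
t: 16.87
tcp_pos: [538.5, -141.0, 163.9]
orientation: [[0.998, 0.068, -0.0], [0.068, -0.998, 0.0], [-0.0, -0.0, -1.0]]
force: [0.3, 0.2, -1.0]
grip_width: 23.4
```

Request:
send_rows:
  series:
    - [[1, -0.002, -0.035, 0, 0], [1, -0.002, -0.035, 0, 0], [1, -0.002, -0.035, 0, 0], [1, -0.001, -0.013, 0, 0], [1, 0, 0, 0, 0]]

```text
t: 17.28
tcp_pos: [523.8, -22.7, 164.1]
orientation: [[0.997, 0.071, -0.0], [0.071, -0.997, 0.0], [-0.0, -0.0, -1.0]]
force: [-0.1, -0.5, -0.1]
grip_width: 23.3
```

Run:
```python
from h import *
to(525,-25,164,0.062)
s=snap('wrist','w8')
```

```text
t 17.28 tcp [523.8 -22.7 164.1] yaw 0.0713 tilt [-0.0002  0.0002] F [-0.1 -0.5 -0.1] grip 23.3
 shift in tool [1.  2.4 0.1] turn 0.0093
 shift after turn [1.1 2.4 0.1]
```

View pics/w8.png

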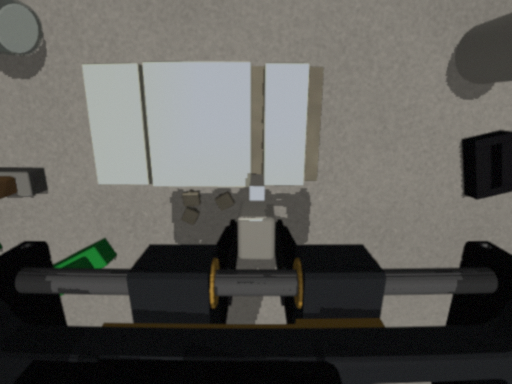

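Run:
```python
from h import *
a=cv2.imread('pics/w8.png');cv2.imwrite('pics/w8z.png',cv2.resize(a[50:250,220:340],None,fx=3,fy=3,interpolation=cv2.INTER_CUBIC))
s=load('w8')
v,u=np.mgrid[0:384,0:512]
P=pts(s,np.c_[u.ravel(),v.ravel()]).reshape(384,512,3)
g=(u>75)&(u<330)&(v>55)&(v<192)
np.set_printoptions(precision=4,suppress=True)
def rect(n,m):
    q=P[m&g]; r=cv2.minAreaRect(q[:,:2].astype(np.float32)); print(n,len(q),r,q[:,2].mean())
rect('tile',(abs(P[...,2]-44)<3)&(u>140)&(u<256))
rect('slim',(abs(P[...,2]-36)<3)&(u>256))
rect('broad',(abs(P[...,2]-36)<3)&(u<145))
b=(u>225)&(u<290)&(v>170)&(v<262)&(P[...,2]>80)&(P[...,2]<200)
q=P[b]; print('spacer pts',len(q), np.unique(q[:,2].round(-1),return_counts=True))
for lo,hi in((138,165),(175,200)):
    w=q[(q[:,2]>lo)&(q[:,2]<hi)]
    if len(w)>9: print(lo,cv2.minAreaRect(w[:,:2].astype(np.float32)),w[:,2].mean())
```

```text
tile 12917 ((579.8596801757812, 42.596527099609375), (129.4270782470703, 110.0252456665039), 4.2057695388793945) 44.31928077180789
slim 5201 ((585.7232666015625, -49.14202117919922), (130.21786499023438, 46.54091262817383), 3.4835619926452637) 36.196386118535194
broad 6470 ((573.537841796875, 133.79856872558594), (129.69078063964844, 61.555442810058594), 3.932262897491455) 36.37597818706013
spacer pts 2767 (array([110., 120., 130., 140., 150., 160., 170., 180., 190., 200.]), array([  22,   30,   41,   44,  262,  144,  161,  192, 1737,  134]))
138 ((541.8967895507812, -21.329809188842773), (13.14920711517334, 23.775487899780273), 3.2284953594207764) 152.99168027126052
175 ((523.8240356445312, -22.508333206176758), (29.974023818969727, 35.654056549072266), 2.9350407123565674) 188.1427456957209
```

View pics/w8z.png

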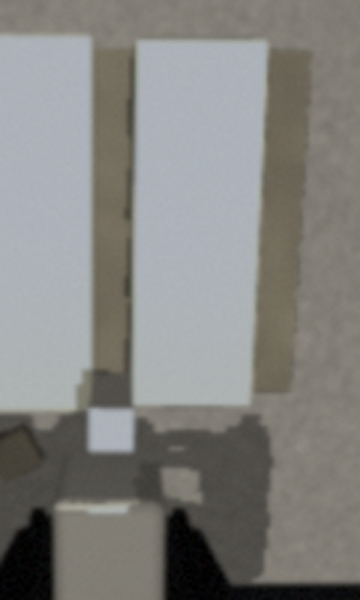

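The wrist view shows the wide joint at about (256,120) and the spacer held below it, blade at (257,193) and head at (257,238). The wrist depth puts the joint centre at (583.8,−19.3) with yaw 0.066, and places the held spacer within 0.3 mm of the TCP.

Request:
send_rows:
  series:
    - [[1, 0.02, 0, 0, 0.005], [1, 0.02, 0, 0, 0], [1, 0.02, 0, 0, 0], [1, 0, 0, 0, 0], [1, 0, 0, 0, 0]]

```text
t: 17.75
tcp_pos: [584.5, -22.7, 163.4]
orientation: [[0.998, 0.061, -0.001], [0.061, -0.998, -0.0], [-0.001, 0.0, -1.0]]
force: [-0.4, -0.5, -1.0]
grip_width: 23.6
```

Run:
```python
from h import *
to(583.8,-19.3,118,0.066)
s=snap('wrist','w9')
a=s['frame'][:,:,::-1];cv2.imwrite('pics/w9z.png',cv2.resize(a[60:270,180:330],None,fx=3.5,fy=3.5,interpolation=cv2.INTER_CUBIC)[:600])
s=snap('side','s9')
v,u=np.mgrid[0:384,0:512]
P=pts(s,np.c_[u.ravel(),v.ravel()]).reshape(384,512,3)
m=(abs(P[...,0]-580)<80)&(abs(P[...,2]-36)<2.5)&(P[...,1]<-15)&(P[...,1]>-85)
print(cv2.minAreaRect(P[m][:,:2].astype(np.float32)),P[m][:,2].mean())
cv2.imwrite('pics/s9z.png',cv2.resize(s['frame'][90:260,180:360,::-1],None,fx=3.5,fy=3.5,interpolation=cv2.INTER_CUBIC))
```

```text
t 17.75 tcp [584.5 -22.7 163.4] yaw 0.0608 tilt [-0.0007 -0.0002] F [-0.4 -0.5 -1. ] grip 23.6
 shift in tool [-0.5 -3.5 45.4] turn -0.0052
 shift after turn [-0.5 -3.5 45.4]
((583.5474853515625, -43.69746398925781), (130.0786590576172, 62.85185241699219), 3.315659284591675) 35.721118238075775
```

View pics/w9z.png

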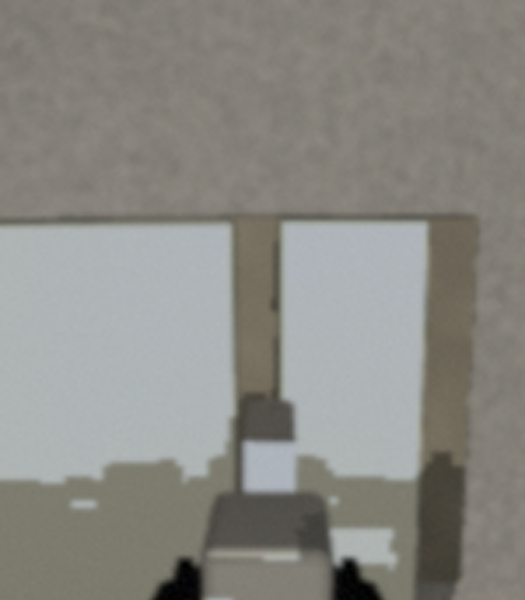

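View pics/s9z.png

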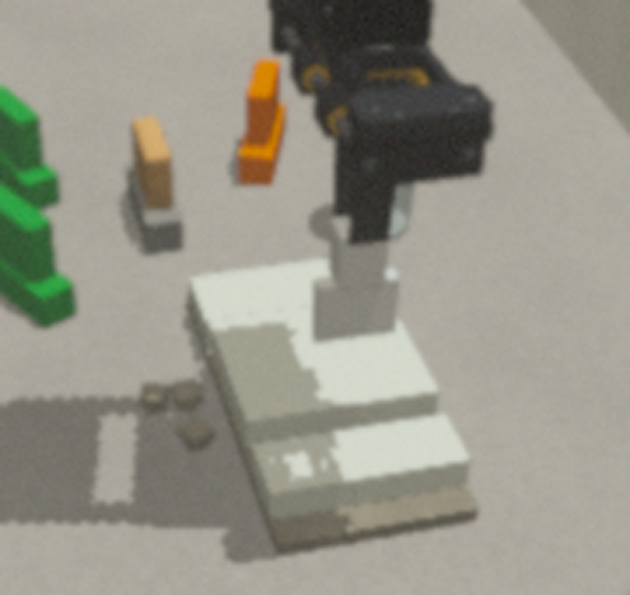

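The enlarged wrist view shows the blade (242–295) slightly right of the joint (235–280), which matches the 3.4 mm shift still needed. The side view shows everything else clear.

Request:
send_rows:
  series:
    - [[1, -0.0005, -0.0035, 0, -0.005], [1, 0, 0, 0.02, 0], [1, 0, 0, 0.02, 0], [1, 0, 0, 0.012, 0], [1, 0, 0, 0, 0]]

```text
t: 18.27
tcp_pos: [581.8, -17.8, 110.0]
orientation: [[0.998, 0.066, -0.004], [0.066, -0.998, 0.0], [-0.004, -0.001, -1.0]]
force: [0.1, -0.5, -1.5]
grip_width: 23.6
```

Request:
send_rows:
  series:
    - [[1, 0, 0, 0, 0], [1, 0, 0, 0, 0]]

```text
t: 18.43
tcp_pos: [583.8, -18.0, 113.0]
orientation: [[0.998, 0.066, 0.001], [0.066, -0.998, -0.0], [0.001, 0.0, -1.0]]
force: [-0.2, 0.5, -0.7]
grip_width: 23.3
```

Run:
```python
from h import *
to(583.8,-19.3,106,0.066)
s=snap('wrist','w10')
a=s['frame'][:,:,::-1];cv2.imwrite('pics/w10z.png',cv2.resize(a[60:270,180:330],None,fx=3.5,fy=3.5,interpolation=cv2.INTER_CUBIC)[:600])
v,u=np.mgrid[0:384,0:512]
P=pts(s,np.c_[u.ravel(),v.ravel()]).reshape(384,512,3)
g=(u>75)&(u<400)&(v>20)&(v<260)
r=lambda m:(cv2.minAreaRect(P[m&g][:,:2].astype(np.float32)),P[m&g][:,2].mean())
print('slim',r((abs(P[...,2]-36)<3)&(P[...,1]<-18)))
print('tile',r((abs(P[...,2]-44)<3)&(P[...,1]>-18)))
# joint edges where unobstructed: x>610
for x in (615,625,635):
    b=g&(abs(P[...,0]-x)<4)&(P[...,1]>-60)&(P[...,1]<40)
    t=P[b&(abs(P[...,2]-44)<3)][:,1].min(); sl=P[b&(abs(P[...,2]-36)<3)][:,1].max(); print(x,t,sl,(t+sl)/2)
```

```text
t 18.43 tcp [583.8 -18.  113. ] yaw 0.0659 tilt [ 0.0012 -0.0003] F [-0.2  0.5 -0.7] grip 23.3
 shift in tool [-0.   1.3  7. ] turn -0.0001
 shift after turn [-0.   1.3  7. ]
slim (((591.87646484375, -48.81690216064453), (117.19847869873047, 46.3031005859375), 3.682976484298706), np.float64(36.219004008716176))
tile (((580.9014892578125, 42.74620056152344), (128.2207489013672, 109.8819580078125), 3.430851936340332), np.float64(44.330161897296))
615 -9.575060134981333 -9.92251563427415 -9.748787884627742
625 -8.996924932989899 -9.262326601024185 -9.129625767007042
635 -8.397321818217765 -23.31970806195583 -15.858514940086797
```

View pics/w10z.png

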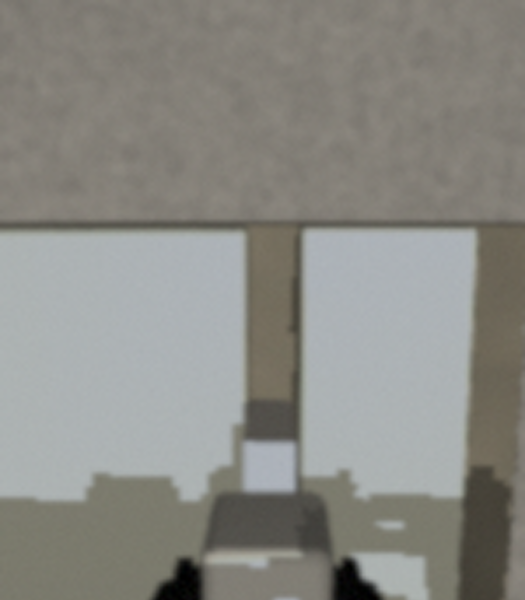

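The enlarged view now shows the blade (244–296) a touch left of the joint (247–300). The measured joint centre, y = −19.2, agrees, so 1.2 mm of shift remains.

Request:
send_rows:
  series:
    - [[1, 0, 0.0012, 0, 0], [1, 0, 0, 0.003, 0], [1, 0, 0, 0.003, 0], [1, 0, 0, 0, 0], [1, 0, 0, 0, 0]]

```text
t: 18.9
tcp_pos: [583.5, -19.1, 105.9]
orientation: [[0.998, 0.066, -0.0], [0.066, -0.998, -0.0], [-0.0, -0.0, -1.0]]
force: [-0.4, 0.2, -0.8]
grip_width: 23.2
```

Run:
```python
from h import *
to(583.8,-19.2,68,0.066)
```

```text
t 18.9 tcp [583.5 -19.1 105.9] yaw 0.0658 tilt [-0.0003 -0.    ] F [-0.4  0.2 -0.8] grip 23.2
 shift in tool [ 0.3  0.1 37.9] turn -0.0002
 shift after turn [ 0.3  0.1 37.9]
```

Nose at about 50 mm. Lowering in small steps while watching the force.

Request:
send_rows:
  series:
    - [[1, 0, 0, 0.004, 0], [1, 0, 0, 0.004, 0], [1, 0, 0, 0.004, 0], [1, 0, 0, 0.003, 0], [1, 0, 0, 0, 0]]

```text
t: 19.32
tcp_pos: [583.2, -19.1, 90.1]
orientation: [[0.998, 0.066, -0.001], [0.066, -0.998, 0.0], [-0.001, -0.0, -1.0]]
force: [-0.0, -0.0, -0.8]
grip_width: 23.0
```

Request:
send_rows:
  series:
    - [[1, 0, 0, 0.004, 0], [1, 0, 0, 0.004, 0], [1, 0, 0, 0.004, 0], [1, 0, 0, 0.003, 0], [1, 0, 0, 0, 0]]

```text
t: 19.73
tcp_pos: [583.3, -19.1, 75.2]
orientation: [[0.998, 0.066, -0.001], [0.066, -0.998, 0.0], [-0.001, -0.0, -1.0]]
force: [-0.1, -0.3, -1.7]
grip_width: 23.3
```

Request:
send_rows:
  series:
    - [[1, 0, 0, 0.003, 0], [1, 0, 0, 0.002, 0], [1, 0, 0, 0.0015, 0], [1, 0, 0, 0, 0], [1, 0, 0, 0, 0]]

```text
t: 20.15
tcp_pos: [583.6, -19.1, 69.5]
orientation: [[0.998, 0.066, -0.0], [0.066, -0.998, -0.0], [-0.0, 0.0, -1.0]]
force: [-0.3, 0.6, -1.0]
grip_width: 23.4
```

Request:
send_rows:
  series:
    - [[1, 0, 0, 0.001, 0], [1, 0, 0, 0.0005, 0], [1, 0, 0, 0, 0], [1, 0, 0, 0, 0]]

```text
t: 20.48
tcp_pos: [583.6, -19.1, 68.0]
orientation: [[0.998, 0.066, 0.0], [0.066, -0.998, -0.0], [0.0, 0.0, -1.0]]
force: [-0.6, 0.5, -0.2]
grip_width: 23.5
```

Request:
send_rows:
  series:
    - [[-1, 0, 0, 0, 0], [-1, 0, 0, 0, 0], [-1, 0, 0, 0, 0], [-1, 0, 0, 0, 0], [-1, 0, 0, 0, 0]]

```text
t: 20.9
tcp_pos: [583.6, -19.1, 68.0]
orientation: [[0.998, 0.066, 0.0], [0.066, -0.998, -0.0], [0.0, 0.0, -1.0]]
force: [-0.6, -0.3, -1.0]
grip_width: 51.5
```

Request:
send_rows:
  series:
    - [[-1, 0, 0, 0, 0], [-1, 0, 0, -0.015, 0], [-1, 0, 0, -0.025, 0], [-1, 0, 0, -0.025, 0], [-1, 0, 0, 0, 0]]

```text
t: 21.32
tcp_pos: [585.4, -19.3, 137.3]
orientation: [[0.998, 0.066, 0.006], [0.066, -0.998, -0.001], [0.006, 0.001, -1.0]]
force: [0.3, 0.8, 1.0]
grip_width: 84.4
```

Run:
```python
from h import *
to(576,85,130,0.066)
s=snap('side','s11')
cv2.imwrite('pics/s11z.png',cv2.resize(s['frame'][90:260,180:360,::-1],None,fx=3.5,fy=3.5,interpolation=cv2.INTER_CUBIC))
s=snap('wrist','w11')
v,u=np.mgrid[0:384,0:512]
P=pts(s,np.c_[u.ravel(),v.ravel()]).reshape(384,512,3)
m=(abs(P[...,0]-583)<40)&(abs(P[...,1]+19)<30)&(P[...,2]>85)&(P[...,2]<98)
print(m.sum(),cv2.minAreaRect(P[m][:,:2].astype(np.float32)),P[m][:,2].mean())
```

```text
t 21.32 tcp [585.4 -19.3 137.3] yaw 0.0659 tilt [ 0.0063 -0.001 ] F [0.3 0.8 1. ] grip 84.4
 shift in tool [  -2.6 -104.7    7.1] turn -0.0001
 shift after turn [  -2.5 -104.7    7.3]
941 ((582.6356201171875, -15.383666038513184), (30.803316116333008, 23.603273391723633), 2.894336700439453) 91.6467598295327
```

View pics/s11z.png

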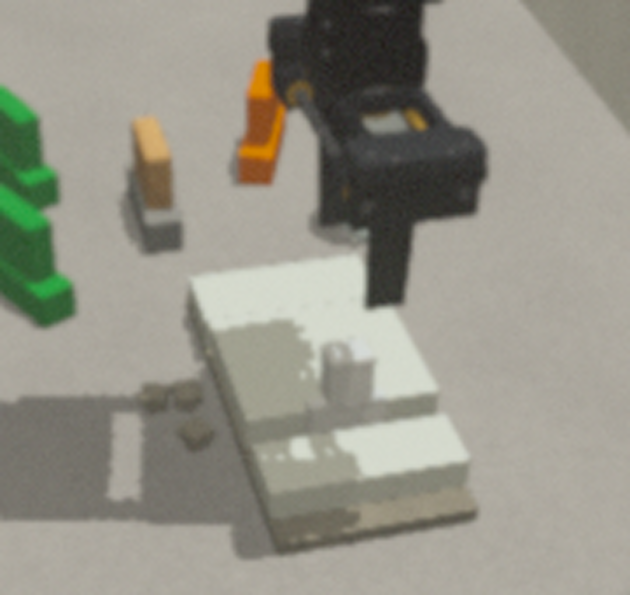

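View pics/w11.png

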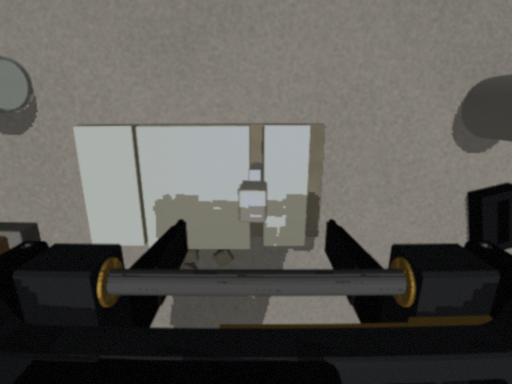

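The spacer stands in the wide joint, head at (253,203) in the wrist view, with its top at 91.6 mm against 92 mm when fully down. Its head leans slightly (about 0.05 rad), within tolerance. Now move over the tile while closing the fingers.

Request:
send_rows:
  series:
    - [[1, 0, -0.015, 0, 0], [1, 0, -0.02, 0, 0], [1, 0, -0.02, 0, 0], [1, 0, -0.015, 0, 0], [1, 0, -0.007, 0, 0]]

```text
t: 21.83
tcp_pos: [577.7, 59.3, 131.8]
orientation: [[0.998, 0.067, -0.002], [0.067, -0.998, 0.0], [-0.002, -0.0, -1.0]]
force: [-0.1, 0.7, -0.0]
grip_width: 67.3
```

Request:
send_rows:
  series:
    - [[1, 0, 0, 0, 0], [1, 0, 0, 0, 0], [1, 0, 0, 0, 0], [1, 0, 0, 0, 0], [1, 0, 0, 0, 0]]

```text
t: 22.25
tcp_pos: [578.5, 57.0, 132.9]
orientation: [[0.998, 0.065, -0.0], [0.065, -0.998, -0.0], [-0.0, 0.0, -1.0]]
force: [0.8, -0.4, -0.5]
grip_width: 33.8
```

Request:
send_rows:
  series:
    - [[1, 0, 0, 0.02, 0], [1, 0, 0, 0.02, 0], [1, 0, 0, 0.02, 0], [1, 0, 0, 0, 0], [1, 0, 0, 0, 0]]

```text
t: 22.67
tcp_pos: [578.2, 57.3, 72.7]
orientation: [[0.998, 0.065, -0.002], [0.065, -0.998, -0.0], [-0.002, -0.0, -1.0]]
force: [0.7, -0.2, 0.6]
grip_width: 2.5
```

Request:
send_rows:
  series:
    - [[1, 0, 0, 0, 0], [1, 0, 0, 0, 0], [1, 0, 0, 0, 0], [1, 0, 0, 0, 0], [1, 0, 0, 0, 0]]

```text
t: 23.08
tcp_pos: [578.7, 57.7, 73.6]
orientation: [[0.998, 0.066, 0.001], [0.066, -0.998, -0.0], [0.001, 0.0, -1.0]]
force: [-0.0, 0.2, -0.9]
grip_width: 0.4
```

Run:
```python
from h import *
to(579,57.6,58,0.066)
```

```text
t 23.08 tcp [578.7  57.7  73.6] yaw 0.0658 tilt [ 0.0009 -0.0001] F [-0.   0.2 -0.9] grip 0.4
 shift in tool [ 0.3  0.2 15.6] turn -0.0002
 shift after turn [ 0.3  0.2 15.6]
```

Request:
send_rows:
  series:
    - [[1, 0, 0, 0.006, 0], [1, 0, 0, 0.006, 0], [1, 0, 0, 0.004, 0], [1, 0, 0, 0.002, 0], [1, 0, 0, 0, 0]]

```text
t: 23.5
tcp_pos: [578.2, 57.7, 54.2]
orientation: [[0.998, 0.066, -0.001], [0.066, -0.998, -0.0], [-0.001, 0.0, -1.0]]
force: [0.6, -0.1, -0.2]
grip_width: 0.1
```

Request:
send_rows:
  series:
    - [[1, 0, 0, 0.002, 0], [1, 0, 0, 0.002, 0], [1, 0, 0, 0, 0], [1, 0, 0, 0, 0]]

```text
t: 23.83
tcp_pos: [578.5, 57.7, 51.0]
orientation: [[0.998, 0.066, -0.0], [0.066, -0.998, -0.0], [-0.0, 0.0, -1.0]]
force: [-0.5, 0.4, -0.2]
grip_width: 0.6
```

Force reads about 0 N where contact was expected, so I'm looking before going further.

Run:
```python
from h import *
st=to(579,57.6,50,0.066); print(st['force'],st['joint_efforts'])
s=snap('side','s12')
cv2.imwrite('pics/s12z.png',cv2.resize(s['frame'][90:260,180:360,::-1],None,fx=3.5,fy=3.5,interpolation=cv2.INTER_CUBIC))
s=snap('wrist','w12')
v,u=np.mgrid[0:384,0:512]
P=pts(s,np.c_[u.ravel(),v.ravel()]).reshape(384,512,3)
m=(P[...,0]>610)&(P[...,0]<640)&(abs(P[...,1]-55)<35)&(P[...,2]<60);print('tile z',np.median(P[m][:,2]))
m=(P[...,0]>610)&(P[...,0]<640)&(abs(P[...,1]+48)<15)&(P[...,2]<60);print('slim z',np.median(P[m][:,2]))
```

```text
t 23.83 tcp [578.5  57.7  51. ] yaw 0.0658 tilt [-0.     -0.0001] F [-0.5  0.4 -0.2] grip 0.6
 shift in tool [0.5 0.2 1. ] turn -0.0002
 shift after turn [0.5 0.2 1. ]
[-0.45319396  0.43703118 -0.1996694 ] [-5.44378330e-03 -6.09292960e+01 -1.81592900e+01  2.77295621e-02
 -1.00592973e-01 -2.27833982e-05]
tile z 44.27518035666378
slim z 36.2242762546299
```

View pics/s12z.png

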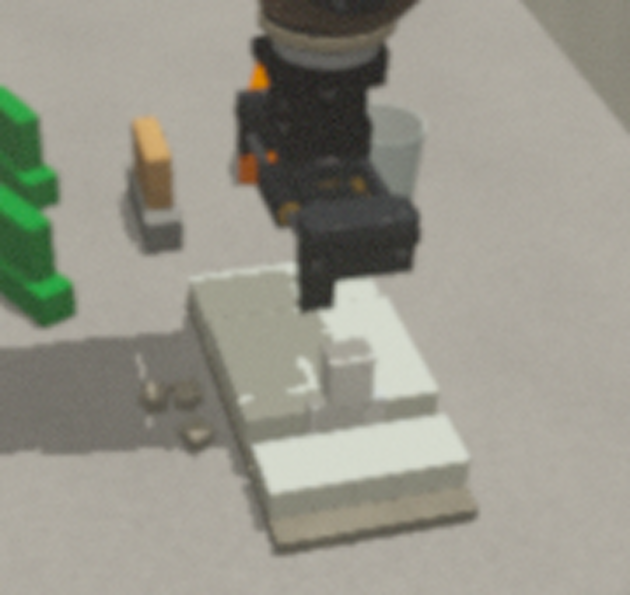

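View pics/w12.png

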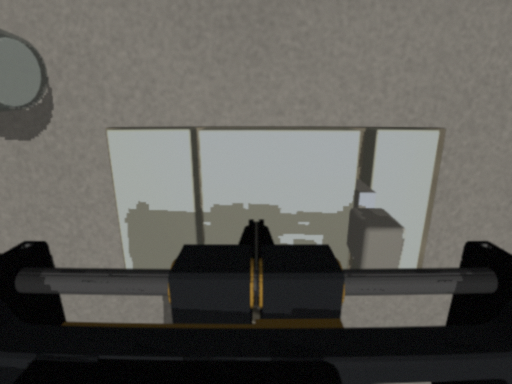

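The wrist depth shows the tile still proud (44.3 mm) and the shut fingertips above it, so they haven't touched yet. The tip reach must be a bit shorter than assumed. I'll go lower in small steps until force appears.

Request:
send_rows:
  series:
    - [[1, 0, 0, 0.002, 0], [1, 0, 0, 0.002, 0], [1, 0, 0, 0, 0], [1, 0, 0, 0, 0]]

```text
t: 24.27
tcp_pos: [578.4, 57.7, 46.8]
orientation: [[0.998, 0.066, -0.0], [0.066, -0.998, -0.0], [-0.0, 0.0, -1.0]]
force: [-0.5, -0.5, 0.5]
grip_width: 0.6
```

Request:
send_rows:
  series:
    - [[1, 0, 0, 0.002, 0], [1, 0, 0, 0.002, 0], [1, 0, 0, 0, 0], [1, 0, 0, 0, 0]]

```text
t: 24.6
tcp_pos: [578.4, 57.7, 42.8]
orientation: [[0.998, 0.066, -0.0], [0.066, -0.998, -0.0], [-0.0, 0.0, -1.0]]
force: [-0.5, 0.1, -0.2]
grip_width: 0.7
```

Run:
```python
from h import *
st=to(579,57.6,50,0.066); print(st['joint_efforts'])
s=snap('wrist','w13')
v,u=np.mgrid[0:384,0:512]
P=pts(s,np.c_[u.ravel(),v.ravel()]).reshape(384,512,3)
m=(P[...,0]>610)&(P[...,0]<640)&(abs(P[...,1]-55)<35)&(P[...,2]<60);print('tile z',np.median(P[m][:,2]))
m=(P[...,0]>610)&(P[...,0]<640)&(abs(P[...,1]+48)<15)&(P[...,2]<60);print('slim z',np.median(P[m][:,2]))
cv2.imwrite('pics/w13z.png',cv2.resize(s['frame'][110:300,100:450,::-1],None,fx=2.2,fy=2.2,interpolation=cv2.INTER_CUBIC))
for vv in range(215,262,5):
    print(vv,[tuple(P[vv,uu].round(0)) for uu in (250,256,262)])
s=snap('side','s13')
cv2.imwrite('pics/s13z.png',cv2.resize(s['frame'][120:220,220:320,::-1],None,fx=6,fy=6,interpolation=cv2.INTER_CUBIC))
```

```text
t 24.6 tcp [578.4  57.7  42.8] yaw 0.0658 tilt [-0.0003 -0.0001] F [-0.5  0.1 -0.2] grip 0.7
 shift in tool [ 0.6  0.2 -7.2] turn -0.0002
 shift after turn [ 0.6  0.2 -7.2]
[-3.53189324e-03 -6.13044620e+01 -1.77350825e+01  2.72313470e-02
 -1.00336871e-01 -3.73805904e-05]
tile z 44.28249462932823
slim z 36.170989037649605
215 [(np.float64(585.0), np.float64(63.0), np.float64(44.0)), (np.float64(586.0), np.float64(58.0), np.float64(45.0)), (np.float64(586.0), np.float64(54.0), np.float64(45.0))]
220 [(np.float64(590.0), np.float64(62.0), np.float64(66.0)), (np.float64(582.0), np.float64(58.0), np.float64(44.0)), (np.float64(591.0), np.float64(55.0), np.float64(66.0))]
225 [(np.float64(590.0), np.float64(62.0), np.float64(74.0)), (np.float64(589.0), np.float64(59.0), np.float64(70.0)), (np.float64(590.0), np.float64(55.0), np.float64(73.0))]
230 [(np.float64(590.0), np.float64(62.0), np.float64(81.0)), (np.float64(588.0), np.float64(59.0), np.float64(77.0)), (np.float64(590.0), np.float64(55.0), np.float64(81.0))]
235 [(np.float64(590.0), np.float64(62.0), np.float64(87.0)), (np.float64
[... 293 characters left out ...]
64(613.0), np.float64(62.0), np.float64(147.0)), (np.float64(589.0), np.float64(59.0), np.float64(97.0)), (np.float64(614.0), np.float64(58.0), np.float64(147.0))]
250 [(np.float64(613.0), np.float64(62.0), np.float64(151.0)), (np.float64(588.0), np.float64(59.0), np.float64(102.0)), (np.float64(614.0), np.float64(58.0), np.float64(151.0))]
255 [(np.float64(612.0), np.float64(62.0), np.float64(153.0)), (np.float64(589.0), np.float64(59.0), np.float64(108.0)), (np.float64(613.0), np.float64(58.0), np.float64(153.0))]
260 [(np.float64(612.0), np.float64(62.0), np.float64(155.0)), (np.float64(588.0), np.float64(59.0), np.float64(112.0)), (np.float64(614.0), np.float64(58.0), np.float64(157.0))]
```

View pics/s13z.png

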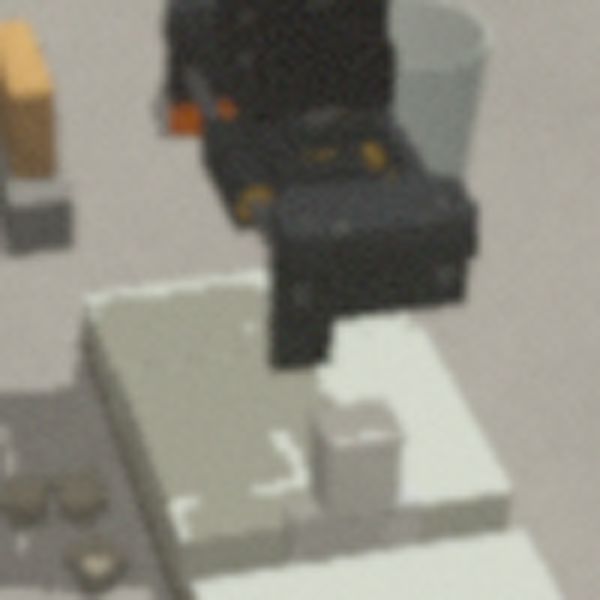

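View pics/w13z.png

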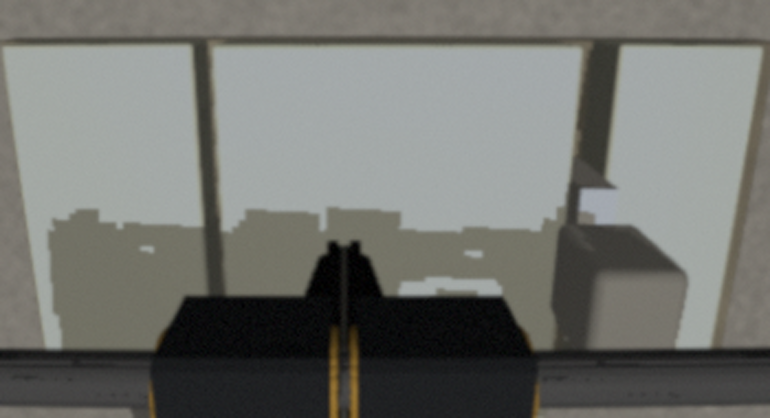

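Run:
```python
from h import *
def proj(s,p):
    R=np.array(s['attitude']);c=R.T@(np.array(p)-np.array(s['position']))
    q=np.array([[c[0],-c[1],-c[2]]])
    return cv2.projectPoints(q,np.zeros(3),np.zeros(3),np.array(s['mtx']),np.array(s['dist']))[0].ravel().round(0)
s=load('w13');tcp=np.array([578.4,57.7,42.8])
print(s['position'])
for h in (-14,0,20,40,60): print(h,proj(s,tcp+[0,0,h]),proj(s,tcp+[10,0.7,h]))
for f,t in(('w11',(585.4,-19.3,137.3)),('w2',(495.8,296.5,193.7)),('w12',(578.5,57.7,51.0))):
    s=load(f);print(f,np.array(s['position'])-t)
    v,u=np.mgrid[0:384,0:512];P=pts(s,np.c_[u.ravel(),v.ravel()]).reshape(384,512,3)
    for vv in (222,226,232): print(vv,[(P[vv,uu]-t).round(0) for uu in (176,180,332,336)])
```

```text
[655.96606902  62.92148886 233.67912763]
-14 [256. 217.] [256. 204.]
0 [256. 224.] [256. 210.]
20 [256. 236.] [256. 221.]
40 [256. 250.] [256. 234.]
60 [256. 268.] [256. 251.]
w11 [ 75.91444472   5.39896953 189.0950554 ]
222 [array([-41.,  82., -94.]), array([ 7., 48., 23.]), array([ 14., -45.,  24.]), array([ -46., -100., -137.])]
226 [array([ 7., 48., 30.]), array([ 7., 46., 28.]), array([ 13., -44.,  28.]), array([ 14., -46.,  30.])]
232 [array([ 7., 47., 36.]), array([ 5., 45., 34.]), array([ 12., -43.,  35.]), array([ 13., -44.,  38.])]
w2 [ -9.53820431  76.93462223 190.90041311]
222 [array([-50.,   6.,  26.]), array([-49.,   5.,  22.]), array([46., 16., 22.]), array([47., 18., 26.])]
226 [array([-50.,   4.,  27.]), array([-48.,   3.,  24.]), array([46., 14., 23.]), array([47., 16., 29.])]
232 [array([-48.,   2.,  33.]), array([-48.,  -1.,  24.]), array([46., 11., 26.]), array([46., 14., 33.])]
w12 [ 77.51030013   5.22545084 190.94041738]
222 [array([ -8.,  61., -14.]), array([ -8.,  58., -14.]), array([  2., -56.,  -7.]), array([  2., -59.,  -8.])]
226 [array([-12.,  61., -15.]), array([-11.,  58., -14.]), array([ -1., -56.,  -6.]), array([ -0., -59.,  -6.])]
232 [array([-17.,  61., -15.]), array([-17.,  58., -15.]), array([ -5., -56.,  -6.]), array([ -5., -60.,  -7.])]
```

The depth data shows the fingertips about 20 mm behind (above) the reported TCP at every opening, rather than 14 mm ahead. So the tips are at about z = 63 and contact should come at TCP z of about 23. The force reading near 0 N fits this. Lowering on.

Request:
send_rows:
  series:
    - [[1, 0, 0, 0.003, 0], [1, 0, 0, 0.003, 0], [1, 0, 0, 0.003, 0], [1, 0, 0, 0, 0], [1, 0, 0, 0, 0]]

```text
t: 25.12
tcp_pos: [578.4, 57.7, 33.7]
orientation: [[0.998, 0.066, -0.001], [0.066, -0.998, -0.0], [-0.001, 0.0, -1.0]]
force: [-0.4, 0.2, -0.1]
grip_width: 0.4
```

Request:
send_rows:
  series:
    - [[1, 0, 0, 0.002, 0], [1, 0, 0, 0.002, 0], [1, 0, 0, 0.002, 0], [1, 0, 0, 0, 0], [1, 0, 0, 0, 0]]

```text
t: 25.53
tcp_pos: [578.5, 57.7, 27.9]
orientation: [[0.998, 0.066, -0.0], [0.066, -0.998, -0.0], [-0.0, 0.0, -1.0]]
force: [0.2, 0.7, -0.5]
grip_width: 0.5
```

Request:
send_rows:
  series:
    - [[1, 0, 0, 0.002, 0], [1, 0, 0, 0.002, 0], [1, 0, 0, 0, 0], [1, 0, 0, 0, 0]]

```text
t: 25.87
tcp_pos: [578.5, 57.7, 23.9]
orientation: [[0.998, 0.066, -0.0], [0.066, -0.998, -0.0], [-0.0, 0.0, -1.0]]
force: [0.5, -0.8, -0.3]
grip_width: 0.4
```

Request:
send_rows:
  series:
    - [[1, 0, 0, 0.002, 0], [1, 0, 0, 0, 0], [1, 0, 0, 0, 0]]

```text
t: 26.12
tcp_pos: [578.6, 57.7, 22.2]
orientation: [[0.998, 0.066, 0.0], [0.066, -0.998, -0.0], [0.0, 0.0, -1.0]]
force: [-1.3, 0.8, 5.8]
grip_width: 0.8
```

Request:
send_rows:
  series:
    - [[1, 0, 0, 0.002, 0], [1, 0, 0, 0, 0], [1, 0, 0, 0, 0]]

```text
t: 26.37
tcp_pos: [578.6, 57.7, 20.3]
orientation: [[0.998, 0.066, 0.0], [0.066, -0.998, -0.0], [0.0, 0.0, -1.0]]
force: [-1.2, -0.6, 6.0]
grip_width: 0.6
```

Request:
send_rows:
  series:
    - [[1, 0, 0, 0.002, 0], [1, 0, 0, 0, 0], [1, 0, 0, 0, 0]]

```text
t: 26.62
tcp_pos: [578.6, 57.7, 18.4]
orientation: [[0.998, 0.066, 0.0], [0.066, -0.998, -0.0], [0.0, 0.0, -1.0]]
force: [-1.5, 0.2, 7.5]
grip_width: 0.2
```

Contact came as expected at TCP z of about 22.5. Continuing towards flush.

Request:
send_rows:
  series:
    - [[1, 0, 0, 0.002, 0], [1, 0, 0, 0, 0], [1, 0, 0, 0, 0]]

```text
t: 26.87
tcp_pos: [578.6, 57.7, 16.6]
orientation: [[0.998, 0.066, 0.0], [0.066, -0.998, -0.0], [0.0, 0.0, -1.0]]
force: [-2.8, -0.1, 9.0]
grip_width: 0.4
```

Request:
send_rows:
  series:
    - [[1, 0, 0, 0.002, 0], [1, 0, 0, 0, 0], [1, 0, 0, 0, 0]]

```text
t: 27.12
tcp_pos: [578.7, 57.7, 15.7]
orientation: [[0.998, 0.066, 0.001], [0.066, -0.998, -0.0], [0.001, 0.0, -1.0]]
force: [-5.9, 1.1, 22.2]
grip_width: 0.5
```

Request:
send_rows:
  series:
    - [[1, 0, 0, 0.001, 0], [1, 0, 0, 0, 0], [1, 0, 0, 0, 0]]

```text
t: 27.37
tcp_pos: [578.7, 57.7, 15.6]
orientation: [[0.998, 0.066, 0.002], [0.066, -0.998, -0.0], [0.002, 0.0, -1.0]]
force: [-9.7, -1.2, 33.7]
grip_width: 0.2
```

The force rose sharply, so the tile is at its hard stop. I'll ease off 1 mm to keep a moderate push, then verify.

Request:
send_rows:
  series:
    - [[1, 0, 0, -0.001, 0], [1, 0, 0, 0, 0], [1, 0, 0, 0, 0], [1, 0, 0, 0, 0]]

```text
t: 27.7
tcp_pos: [578.6, 57.7, 15.7]
orientation: [[0.998, 0.066, 0.001], [0.066, -0.998, -0.0], [0.001, 0.0, -1.0]]
force: [-6.1, -0.8, 22.3]
grip_width: 0.3
```

Run:
```python
from h import *
to(579,57.6,15.6,0.066)
s=snap('wrist','w14')
v,u=np.mgrid[0:384,0:512]
P=pts(s,np.c_[u.ravel(),v.ravel()]).reshape(384,512,3)
m=(P[...,0]>610)&(P[...,0]<640)&(abs(P[...,1]-55)<35)&(P[...,2]<60);print('tile z',np.median(P[m][:,2]))
m=(P[...,0]>610)&(P[...,0]<640)&(abs(P[...,1]+48)<15)&(P[...,2]<60);print('slim z',np.median(P[m][:,2]))
m=(abs(P[...,0]-583)<40)&(abs(P[...,1]+19)<30)&(P[...,2]>80)&(P[...,2]<98)
if m.sum()>5: print('head',m.sum(),cv2.minAreaRect(P[m][:,:2].astype(np.float32)),P[m][:,2].max())
s=snap('side','s14')
cv2.imwrite('pics/s14z.png',cv2.resize(s['frame'][100:260,190:350,::-1],None,fx=3.7,fy=3.7,interpolation=cv2.INTER_CUBIC))
st=to(579,57.6,15.6,0.066)
```

```text
t 27.7 tcp [578.6  57.7  15.7] yaw 0.0659 tilt [ 0.0011 -0.0002] F [-6.1 -0.8 22.3] grip 0.3
 shift in tool [0.4 0.1 0.1] turn -0.0001
 shift after turn [0.4 0.1 0.1]
tile z 36.24742300150521
slim z 36.22478738104829
head 2134 ((583.1063842773438, -13.957158088684082), (30.6468505859375, 23.922016143798828), 3.2741565704345703) 93.79007120314097
t 27.8 tcp [578.6  57.7  15.7] yaw 0.0659 tilt [ 0.0011 -0.0002] F [-5.6 -0.4 23.3] grip 0.8
 shift in tool [0.4 0.1 0.1] turn -0.0001
 shift after turn [0.4 0.1 0.1]
```

View pics/s14z.png

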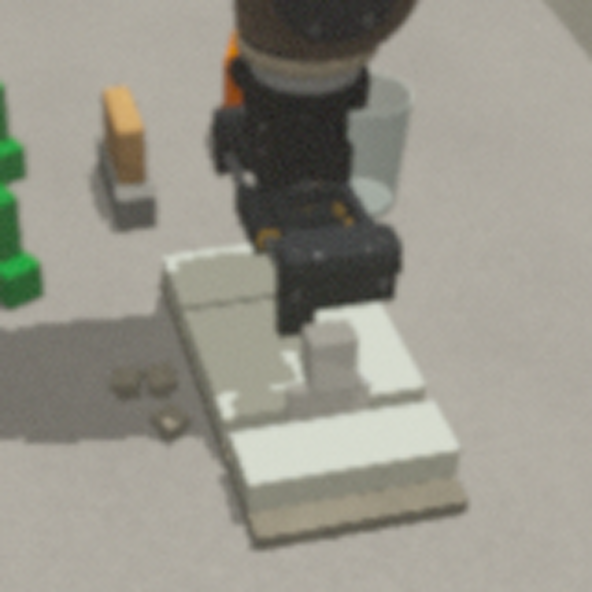

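View pics/w14.png

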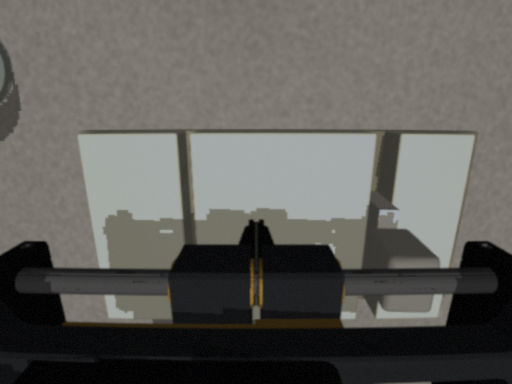

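The wrist depth has the tile at 36.2 mm, level with the strip, and the side view shows the spacer upright, the chips on the bench at (125–170,380–420) and the scraper standing. Push is about 22 N. Handing in.

```bash
python3 -c "
from rig import ctrl
print(ctrl.hand_in())"
```

```text
the job is handed in; nothing more can be done
None
```

I completed every step and handed the job in at about 28 s, with the fingertips still pressing the tile. The hand-in reported no verdict.

**What I did:** I swept all three chips off the near end of the tile in one pass with the gripped scraper. Then I stood the scraper back on the bench, put the spacer in the wide joint and let go, and pressed the tile down with the shut fingertips.

**Last checks:**
- **Tile:** its top and the strip's top both measured 36.2 mm, so it is flush. The push was about 22–23 N, down from a brief 34 N that I eased off.
- **Spacer:** it stands fully down, its top at about 92 mm as expected when measured after release. It leans slightly, about 0.05–0.07 rad against the 0.2 limit. I did not touch it again.
- **Chips and scraper:** all three chips lie on the bench off the near end, and the scraper stands on the bench. I did not see the gripper touch a chip.
- **Beaker and bottle:** I never went near either, but I did not re-measure their positions at the end.

**What disagreed:**
- **Fingertips:** they turned out to be about 20 mm behind the reported TCP, not 14 mm ahead. Both grasps were therefore nearer the tops of the grips than I planned, and first contact with the tile came lower than expected. The final press used measured force and depth instead.
- **Cameras:** the top and wrist cameras differed by about 2 mm. I used the wrist camera to place the spacer.

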